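# Load a tint bottle into the agitator cradle through its spring flap

### The arm

A 7-joint arm with a two-finger parallel gripper is mounted at the origin on a cart in front of the work surface, level with it; the furniture and walls round the work are solid. World frame = base frame: x ahead of the robot, y to its left, z up, the work surface at z = 0. Lengths are in m, angles in rad, forces in N, time in s.
With the tool pointing down it reaches from about 0.4 to 0.875 m from the base axis. Payload 19.3 kg.
Tool frame: the origin (TCP) lies midway between the tips of the shut fingers; the grasp point (between the pads) lies 19 mm behind it (bot.grip_point_offset is the distance from the TCP to the grasp point, in m); z points along the fingers, y is the direction in which the jaws open and shut (so a half turn about z gives the same grasp; the last joint's range is limited). The gripper opens to 85 mm and grips with 20 to 120 N. Pads are 22 mm wide; open, the fingers measure 114 mm over their backs; the gripper's body (76 mm by 85 mm) begins 54 mm behind the grasp point. The pads swing forward as they close: fully open they stand 13 mm farther back than shut.
Start: joints at [-1.391, 0.521, -0.036, 1.599, 0.021, 1.021, -0.113], TCP at [0.155, 0.606, 0.231] pointing down, gripper open.
Joint ranges: [-2.91, 2.91], [-0.3, 2.13], [-1.5, 1.42], [0.17, 2.43], [-1.26, 4.41], [0.16, 1.93], [-2.52, 2.52]. Speed limits (rad/s): [1.89, 1.89, 2.39, 2.39, 3.01, 3.01, 3.01].

### API

Orientations are given as [roll, pitch, yaw] about the fixed x, y, z axes, in that order (R = Rz(yaw) Ry(pitch) Rx(roll)).
In Python, from workcell import bot, viewer, workorder gives the robot as it stands.
- The arm moves only by the tool move_arm, never from a script. Its argument "plan" is a list of rows, each a list of 6 numbers: the shift along the tool's x, y, z scaled (see below), then the turn, a rotation vector about the tool's x, y, z scaled (see below). A call has 1 to 5 rows; each row shifts and turns the commanded pose from where the row before left it, along the tool's axes as they then stand; what a row does not reach is not made up. The controller multiplies each number of a shift by 0.025 m and each number of a turn by pi rad. A row lasts 1/10 s, in which the tool goes at most 50 mm and 8.59 degrees, less where a joint would pass 70% of its speed; a pose out of reach is approached as far as the arm can. A call with a number of a shift or a turn outside -1 to 1 is refused whole. A call with a gripper value outside its range is refused whole. "claw" is the closure, from -1 (fully open) to 1 (shut), so that 0 is half open, set as the call begins (left out, the last holds). The fingers move at their own pace and stop on an object; "force" is the grip in N (left out, the last holds). Time passes only in rows, so rows that do not move let the fingers close. It gives the time, the measured TCP pose, the force and the opening at its end, in the units of the state.
- bot.observe(): the state, without advancing time (a new reading comes with each control period).
- viewer.grab_frame(name): name is "scene" or "top" or "wrist"; returns the picture (400x640x3 uint8, red, green, blue); there is no depth.
- viewer.camera_info(name): a dict with "K" (3x3 intrinsics, pixels), "D" ([k1, k2, p1, p2, k3] as OpenCV has them; the pictures are not rectified), "R" (3x3) and "t" (3): a world point X has camera coordinates R X + t. Camera axes: x right, y down, z forward; pixel columns grow to the right and rows downward; lengths in m; the calibration is good to about 2 mm. A picture is of the moment at which its call begins: read the wrist's pose just before it. camera_info takes no time and is no camera call; for the wrist camera it gives the pose at the moment of the call.
- workorder.job_done(): hands the job in, once; it reports no verdict.
The state is a dict: "clock": time; "qpos": joint angles; "qd": joint speeds; "joint_efforts": joint torques, N m; "position": TCP position; "tool_rot": TCP orientation; "force": force on the tool from outside, world axes, zero at the start; "moment": the same for the moment, N m; "grip_width": finger opening in m.
Only numpy, scipy, OpenCV 4.12 (cv2) and the standard library are available. Lean on these libraries where they do the work, as an engineer would, in place of code of your own. Each camera call takes 0.05 s, during which the arm holds its last target.

### The job

Load the tint bottle into the agitator cradle the proper way: slide it upright and low through the mouth so that the bottle itself pushes the orange spring flap open, and keep going until it is pressed firmly but gently back into the sprung rubber pad at the far end. Then leave it standing there bearing on the pad with the flap swung shut behind it; do not drop it in over the top or force anything, and leave the sample tin alone.

Things in the scene. Friction and masses are not known exactly. Their poses are not given: they have to be found in the camera images.
- bottle: Loose tint bottle, about 0.55 kg, round, 112 mm tall: white body 44 mm across with a blue and yellow band, up to 74 mm; black ribbed cap 34 mm across, from 85 to 112 mm. Origin: centre of its underside, z up. Best gripped by the cap, which stays clear above the cradle walls.
- cradle: Agitator cradle, fixed. Origin: on the bench below the centre of its mouth; x points into the cradle (the way the bottle goes), y to the left of that. Base plate 16 mm thick, x -62 (an apron before the mouth) to 200 mm, 96 mm wide, with a grippy black rubber liner. Grey guide walls x 6 to 156 mm, 60 mm tall over the bench, inner faces at y = -28 and +38 mm. Apply no more than 25 N to walls or flap.
- cradle_mouth (a point): Point on the base plate's top, 16 mm above the bench, in the mouth (cradle x = 0, y = -2 mm): the line along cradle x through it is the best path for the bottle's axis. The cradle is open on top, but between the walls the bottle's underside must stay less than 40 mm above the bench.
- flap (a joint): Orange spring flap in the mouth on an upright hinge at cradle x = 3, y = 36 mm; 57 mm long, 25 to 55 mm above the bench. 0 = shut, grows as it swings into the cradle, up to 1.45 rad. Spring moment 0.10 N m shut, 0.22 N m wide open. It shuts by itself once the bottle's axis is beyond about cradle x = 75 mm.
- flap_edge (a point): Middle of the flap's free edge, 40 mm above the bench.
- backstop: Grey back stop fixed to the cradle's far end (cradle x = 171 mm), same axes; origin on the bench at its front face; 58 mm tall. It carries a black rubber pad, 50 mm wide, 23 to 53 mm above the bench, on a spring of 3 N per mm. The bottle is home once pressed into the pad with about 10 N (at least 6 N, held a moment); more than 16 N damages the pad.
- pad_zone (a point): Middle of the zone, at pad height, where the pad's face can be (cradle x = 119 mm). A hidden screw sets the face up to 15 mm nearer or farther than this; that is not measured and must be felt. So the bottle first touches it with its axis at cradle x = 82 to 112 mm. Set down and let go while still pressed, the bottle stays against the pad; pulled back first, it does not.
- sample_tin: Loose closed sample tin, white, 67 mm across, 73 mm tall, origin at the centre of its underside. A bystander: do not move it. The fixed balance between bottle and cradle is 106 mm tall; the gun-shaped meters behind and to the right of the bottle reach 310 mm.
There are look-alikes about, which are no part of the job. What is shaped like the bottle but red is not meant.

How it is judged:
On the way, in this order (a step that is already met when the one before it is completed fails the run):
1. the bottle is lifted off the bench (height (world z) of bottle above 0.03 m), for 0.1 s.
2. the bottle, low in the mouth, pushes the flap open (value of joint flap above 0.5 rad and contact force between bottle and cradle above 0.3 N and x of bottle in the frame of cradle between -0.02 and 0.075 m and z of bottle in the frame of cradle below 0.04 m), for 0.1 s.
3. the bottle is pressed into the pad with at least 6 N (contact force between bottle and backstop above 6 N), for 0.15 s.
At the end, for the whole second after the job is handed in: The bottle stands upright (within 0.08 rad) and still on the cradle's base plate between the walls, behind the flap (axis 70 to 125 mm inside the mouth), bearing on the pad (more than 0.15 N); the flap is shut (under 0.06 rad) (value of joint flap below 0.06 rad and x of bottle in the frame of cradle between 0.07 and 0.125 m and y of bottle in the frame of cradle between -0.02 and 0.03 m and z of bottle in the frame of cradle below 0.02 m and angle between bottle's own z axis and vertical below 0.08 rad and linear speed of bottle below 0.02 m/s and contact force between bottle and backstop above 0.15 N); the robot touches nothing.
It fails at once if the bottle goes in over the walls or the flap: underside 40 to 110 mm above the bench between the walls (x of bottle in the frame of cradle between 0 and 0.16 m and y of bottle in the frame of cradle between -0.04 and 0.05 m and z of bottle in the frame of cradle between 0.04 and 0.11 m).
It fails at once if the pad is pressed with more than 16 N (contact force between bottle and backstop above 16 N).
It fails at once if the bottle is forced against the cradle walls or flap with more than 25 N (contact force between bottle and cradle above 25 N).
It fails at once if the sample tin is moved by more than 15 mm (distance of sample_tin from where it was at the start of the episode above 0.015 m).
It also fails if it takes over 64 s, if anything falls off the work surface, if the arm or the gripper's body presses on something with over 40 N, if the wrist force passes 120 N, or if a joint passes its speed limit or range.

## Working session

There is one attempt and no reset: what is moved stays moved. The work goes in short steps, Python scripts to look and compute and a tool call to move; the robot and the scene stay as the last step left them, time stands still between calls to the robot, and variables do not carry over. Pictures are saved under pics/ and viewed, and the job is handed in when it is done.

Besides the shell and the picture viewer there is one more tool, called as name(argument=value, ...) on one line, values as JSON. move_arm: Moves the arm, as the interface text tells. Shifts and turns lie within -1 to 1; 1 stands for 0.025 m of shift or pi rad of turn. Its arguments: {"type":"object","properties":{"plan":{"type":"array","items":{"type":"array","items":{"type":"number"}}},"claw":{"type":"number"},"force":{"type":"number"}},"required":["plan"]}

```bash
mkdir -p pics; ls; python3 - <<'E'
from workcell import bot,viewer,workorder
import cv2,numpy as np
print(bot.observe())
for n in ["scene","top","wrist"]:
    i=viewer.camera_info(n); print(n,{k:np.round(v,4).tolist() for k,v in i.items()})
    f=viewer.grab_frame(n); cv2.imwrite(f"pics/{n}0.png",f[:,:,::-1])
E
```

```text
pics
{'clock': 0.0, 'qpos': array([-1.39124122,  0.52204471, -0.03632129,  1.60000094,  0.02120376,
        1.02109425, -0.11281155]), 'qd': array([-5.57717028e-04,  5.13868998e-04, -3.39589590e-04,  3.65250121e-04,
        3.15974167e-04, -6.46266538e-05, -9.35377327e-04]), 'joint_efforts': array([ 1.13726178e-04, -9.27119780e+01,  1.98019199e+00, -3.69927263e+01,
        1.78764848e-02,  8.13331601e-03,  2.96864425e-05]), 'position': array([0.15443607, 0.60527076, 0.23070921]), 'tool_rot': array([-3.14043394e+00,  8.90321104e-05,  2.89181261e+00]), 'force': array([ 0.22101969, -0.12831458,  1.27388463]), 'moment': array([-0.02491447,  0.02025708,  0.0197291 ]), 'grip_width': 0.08565425940779214}
scene {'K': [[390.0084, 0.0, 315.894], [0.0, 390.0084, 205.7111], [0.0, 0.0, 1.0]], 'D': [-0.0211, 0.0, 0.0, 0.0, 0.0], 'R': [[0.7331, -0.6801, -0.0047], [-0.4115, -0.4381, -0.7992], [0.5415, 0.5879, -0.601]], 't': [-0.4026, 0.2929, 1.0067]}
top {'K': [[486.1768, 0.0, 323.2172], [0.0, 486.1768, 193.2226], [0.0, 0.0, 1.0]], 'D': [0.0387, 0.0, 0.0, 0.0, 0.0], 'R': [[0.0568, -0.9984, 0.0043], [-0.978, -0.0565, -0.2009], [0.2008, 0.0072, -0.9796]], 't': [-0.0044, 0.574, 1.3458]}
wrist {'K': [[318.9463, 0.0, 318.2671], [0.0, 318.9463, 196.6677], [0.0, 0.0, 1.0]], 'D': [-0.0518, 0.0, 0.0, 0.0, 0.0], 'R': [[0.247, 0.969, -0.0008], [0.9333, -0.2377, 0.2693], [0.2608, -0.0673, -0.9631]], 't': [-0.624, -0.0357, 0.3779]}
```

View pics/scene0.png

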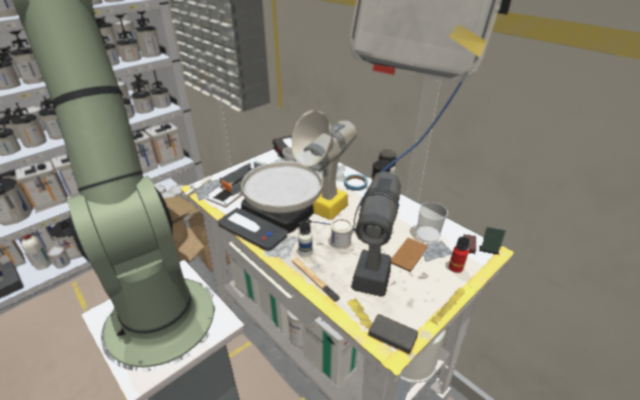

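View pics/top0.png

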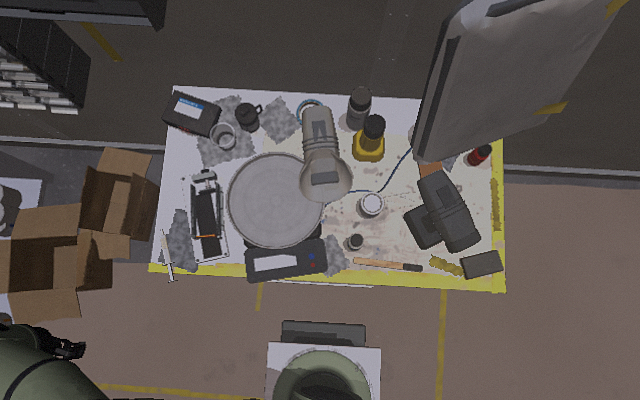

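View pics/wrist0.png

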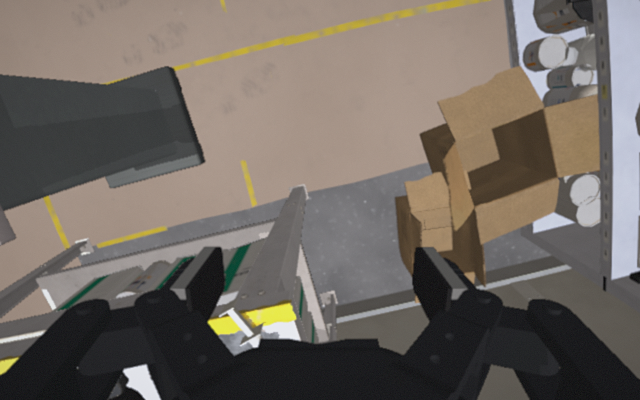

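```bash
python3 - <<'E'
import cv2,numpy as np
t=cv2.imread("pics/top0.png"); s=cv2.imread("pics/scene0.png")
a=cv2.resize(t[160:280,155:245],None,fx=5,fy=5,interpolation=cv2.INTER_CUBIC)
b=cv2.resize(t[180:270,320:400],None,fx=5,fy=5,interpolation=cv2.INTER_CUBIC)
cv2.imwrite("pics/c1.png",a);cv2.imwrite("pics/c2.png",b)
cv2.imwrite("pics/c3.png",cv2.resize(s[200:270,280:370],None,fx=8,fy=8,interpolation=cv2.INTER_CUBIC))
cv2.imwrite("pics/c4.png",cv2.resize(s[150:230,170:300],None,fx=6,fy=6,interpolation=cv2.INTER_CUBIC))
E
```

```text
(no output)
```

View pics/c1.png

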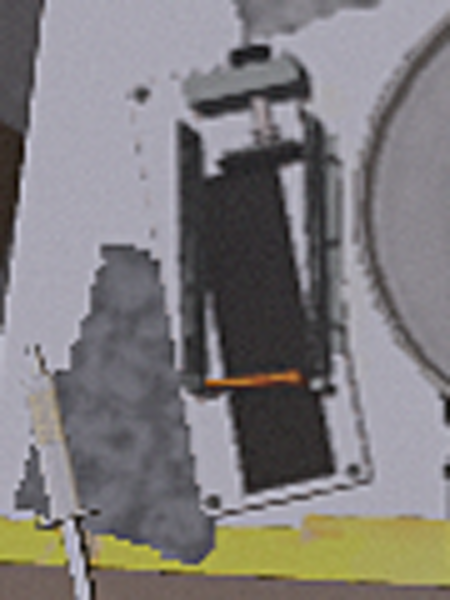

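View pics/c2.png

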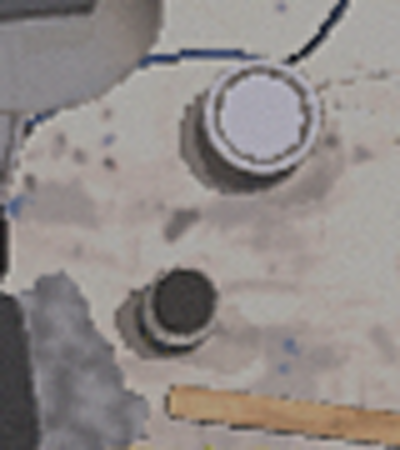

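View pics/c3.png

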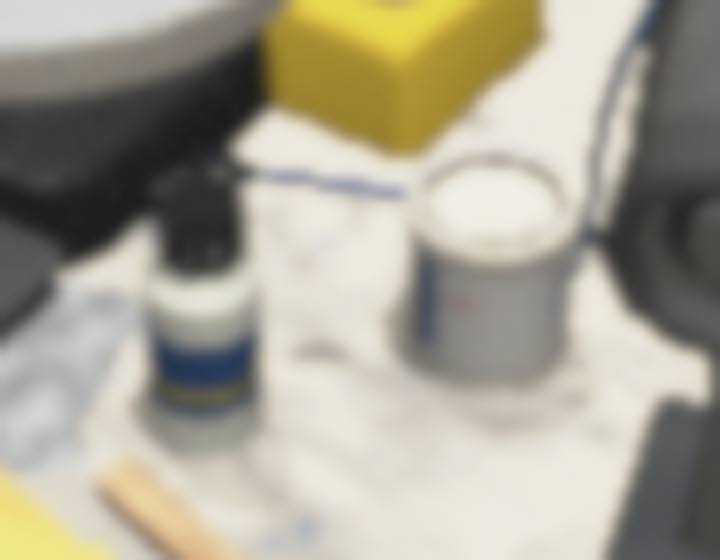

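View pics/c4.png

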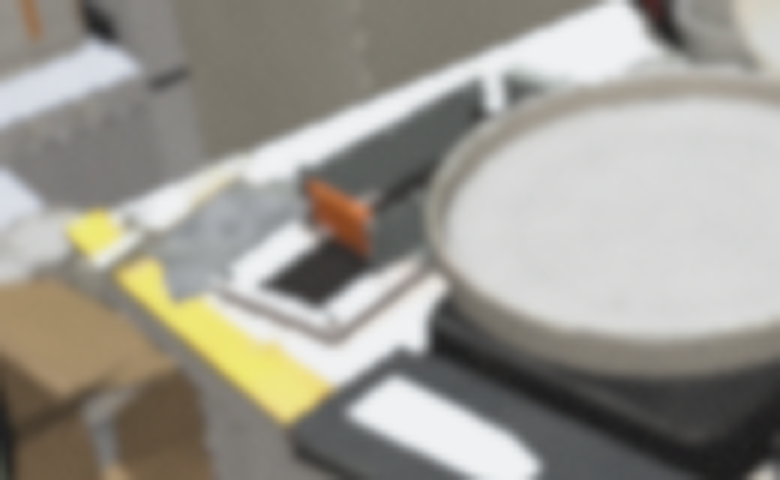

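```bash
cat > h.py <<'E'
import numpy as np, cv2
from scipy.optimize import least_squares
from scipy.spatial.transform import Rotation as Rt
from workcell import bot,viewer,workorder
def proj(P,i):
    P=np.atleast_2d(P).astype(float)
    return cv2.projectPoints(P,cv2.Rodrigues(np.array(i["R"]))[0],np.array(i["t"]),np.array(i["K"]),np.array(i["D"]))[0][:,0]
def ray(px,i,z):
    n=cv2.undistortPoints(np.array([[px]],float),np.array(i["K"]),np.array(i["D"]))[0,0]
    R=np.array(i["R"]);c=-R.T@np.array(i["t"]);d=R.T@np.array([n[0],n[1],1]);return c+d*(z-c[2])/d[2]
def crad(p,pts):
    c,s=np.cos(p[2]),np.sin(p[2]);pts=np.asarray(pts,float)
    return np.c_[p[0]+c*pts[:,0]-s*pts[:,1],p[1]+s*pts[:,0]+c*pts[:,1],pts[:,2]]
E
python3 - <<'E'
from h import *
i=viewer.camera_info("top"); j=viewer.camera_info("scene")
c=lambda u,v,o,s:((u+.5)/s-.5+o[0],(v+.5)/s-.5+o[1])
print("cap top",ray(c(183,301,(320,180),5),i,.112))
print("tin top",ray(c(262,114,(320,180),5),i,.073))
print("bottle scene cap top", ray(c(200,172,(280,200),8),j,.112), "tin", ray(c(495,205,(280,200),8),j,.073))
pl=[((215,515),(-.062,.048,.014)),((370,478),(-.062,-.048,.014)),((207,388),(.006,.038,.06)),((313,388),(.006,-.028,.06)),((200,385),(.003,.036,.055)),((302,377),(.003,-.021,.055))]
px=np.array([c(*a,(155,160),5) for a,_ in pl]);P=[b for _,b in pl]
r=least_squares(lambda p:(proj(crad(p,P),i)-px).ravel(),[.45,.3,0])
print(r.x,np.round(r.fun.reshape(-1,2)*5,1))
im=cv2.imread("pics/top0.png");im=cv2.resize(im[160:280,155:245],None,fx=5,fy=5,interpolation=cv2.INTER_CUBIC)
Q=[(x,y,z) for x,z in((-.062,.016),(.2,.016)) for y in(-.048,.048)]+[(x,y,.06) for x in(.006,.156) for y in(-.028,.038)]+[(.003,.036,.055),(.003,-.021,.055)]
q=proj(crad(r.x,Q),i);q=(q-[155,160]+.5)*5-.5
for u in q: cv2.circle(im,tuple(int(k) for k in u),3,(0,0,255),1)
cv2.imwrite("pics/fit0.png",im)
E
```

```text
cap top [ 0.43830586 -0.06884152  0.112     ]
tin top [ 0.55168153 -0.11173213  0.073     ]
bottle scene cap top [ 0.44861964 -0.06021642  0.112     ] tin [ 0.54867734 -0.11587421  0.073     ]
[0.42803659 0.34657589 0.19619503] [[ -4.7  -0.7]
 [  6.8  12.6]
 [ -9.6  -1.7]
 [  1.5 -18.1]
 [  3.6   7. ]
 [  2.5   0.9]]
```

View pics/fit0.png

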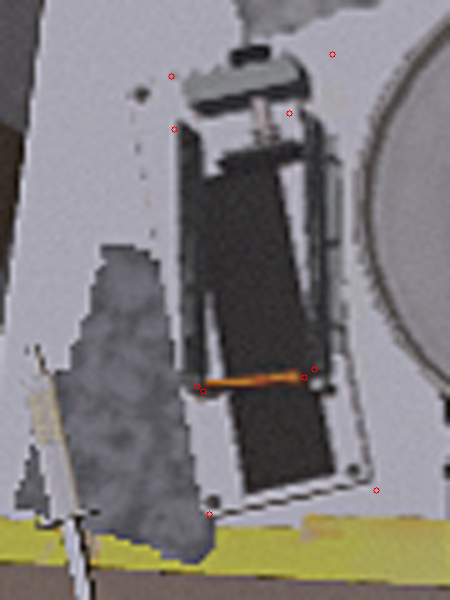

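The wanted bottle is the white one with the blue/yellow band and black cap, at top (355,241) and scene (305,240). The look-alikes are:
- the red bottle at top (480,155) / scene (459,255)
- the dark-capped items at top (247,117), (358,105) and (372,130)
- the white tin at top (371,204)

The cradle is at top (207,215), with its orange flap at about (205,236). I'll pass over the cradle first for a close wrist view.

```bash
cat >> h.py <<'E'
def rows(target,yaw,n,start=None,syaw=None):
    o=bot.observe(); p=np.array(o["position"] if start is None else start); R=Rt.from_euler("xyz",o["tool_rot"])
    T=Rt.from_euler("xyz",[np.pi,0,yaw]); rv=(R.inv()*T).as_rotvec()
    k=max(1,int(np.ceil(np.linalg.norm(rv)/0.148))); k=min(k,n); d=(np.array(target)-p)/n; out=[]
    for a in range(n):
        s=R.inv().apply(d)/.025   # shift along tool axes as they stand at row start
        w=rv/k/np.pi if a<k else rv*0
        out.append(np.round(np.r_[s,w],3).tolist())
        R=R*Rt.from_rotvec(w*np.pi)
    for r in out: print(r)
E
python3 - <<'E'
from h import *
rows([.42,.27,.30],1.76,15)
E
```

```text
[-0.907, -0.692, -0.184, -0.0, 0.0, 0.045]
[-0.996, -0.557, -0.184, -0.0, 0.0, 0.045]
[-1.064, -0.411, -0.184, -0.0, 0.0, 0.045]
[-1.112, -0.257, -0.184, -0.0, 0.0, 0.045]
[-1.137, -0.097, -0.184, -0.0, 0.0, 0.045]
[-1.139, 0.064, -0.184, -0.0, 0.0, 0.045]
[-1.119, 0.224, -0.184, -0.0, 0.0, 0.045]
[-1.076, 0.379, -0.184, -0.0, 0.0, 0.045]
[-1.012, 0.527, -0.184, -0.0, 0.0, 0.0]
[-1.012, 0.527, -0.184, -0.0, 0.0, 0.0]
[-1.012, 0.527, -0.184, -0.0, 0.0, 0.0]
[-1.012, 0.527, -0.184, -0.0, 0.0, 0.0]
[-1.012, 0.527, -0.184, -0.0, 0.0, 0.0]
[-1.012, 0.527, -0.184, -0.0, 0.0, 0.0]
[-1.012, 0.527, -0.184, -0.0, 0.0, 0.0]
```

move_arm(plan=[[-0.8,-0.6,-0.2,0,0,0.045],[-0.9,-0.5,-0.2,0,0,0.045],[-0.95,-0.35,-0.2,0,0,0.045],[-0.95,-0.2,-0.2,0,0,0.045],[-0.95,-0.1,-0.2,0,0,0.045]])

```text
clock: 0.65
position: [0.2328, 0.5077, 0.2564]
tool_rot: [-3.141, 0.0, 2.179]
force: [0.2, 1.3, -0.2]
grip_width: 0.0853
```

move_arm(plan=[[-0.95,0.1,-0.2,0,0,0.045],[-0.95,0.2,-0.2,0,0,0.045],[-0.95,0.4,-0.2,0,0,0.045],[-0.95,0.5,-0.2,0,0,0],[-0.95,0.5,-0.2,0,0,0]])

```text
clock: 1.15
position: [0.3142, 0.4098, 0.2814]
tool_rot: [-3.141, 0.0, 1.761]
force: [0.8, 0.1, 0.4]
grip_width: 0.0853
```

```bash
python3 - <<'E'
from h import *
rows([.42,.27,.30],1.76,5)
E
```

```text
[-1.258, 0.62, -0.149, -0.0, 0.0, 0.0]
[-1.258, 0.621, -0.149, -0.0, 0.0, 0.0]
[-1.258, 0.621, -0.149, -0.0, 0.0, 0.0]
[-1.258, 0.621, -0.149, -0.0, 0.0, 0.0]
[-1.258, 0.621, -0.149, -0.0, 0.0, 0.0]
```

move_arm(plan=[[-1,0.5,-0.15,0,0,0],[-1,0.5,-0.15,0,0,0],[-1,0.5,-0.15,0,0,0],[-1,0.5,-0.15,0,0,0],[-1,0.5,-0.15,0,0,0]])

```text
clock: 1.65
position: [0.3993, 0.2987, 0.3002]
tool_rot: [-3.141, 0.0, 1.761]
force: [-0.1, -0.3, -0.0]
grip_width: 0.085
```

move_arm(plan=[[-0.6,0.3,0,0,0,0],[-0.6,0.3,0,0,0,0],[0,0,0,0,0,0]])

```text
clock: 1.95
position: [0.4203, 0.2713, 0.3001]
tool_rot: [3.141, 0.001, 1.758]
force: [-0.2, 0.3, -1.5]
grip_width: 0.0853
```

```bash
python3 - <<'E'
from h import *
import json
i=viewer.camera_info("wrist"); f=viewer.grab_frame("wrist")
cv2.imwrite("pics/w1.png",f[:,:,::-1]); json.dump({k:np.array(v).tolist() for k,v in i.items()},open("w1.json","w"))
print(bot.observe()["position"],bot.observe()["qd"])
E
```

```text
[0.41949214 0.27251571 0.29998876] [-0.02329207 -0.0005555  -0.02120473 -0.00076949 -0.00279528  0.00102442
 -0.01619985]
```

View pics/w1.png

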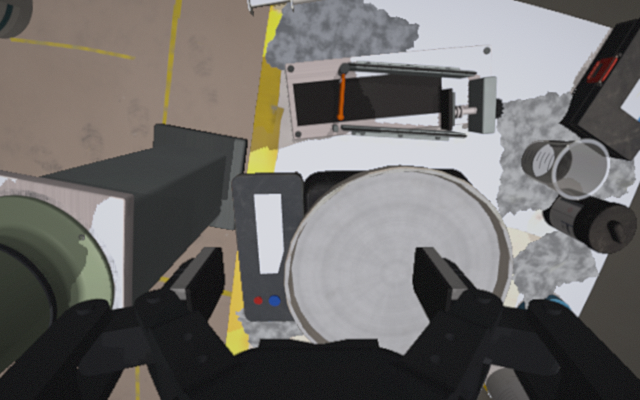

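```bash
python3 - <<'E'
import cv2
w=cv2.imread("pics/w1.png")
cv2.imwrite("pics/c5.png",cv2.resize(w[50:150,275:375],None,fx=6,fy=6,interpolation=cv2.INTER_CUBIC))
cv2.imwrite("pics/c6.png",cv2.resize(w[50:150,410:510],None,fx=6,fy=6,interpolation=cv2.INTER_CUBIC))
E
```

```text
(no output)
```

View pics/c5.png

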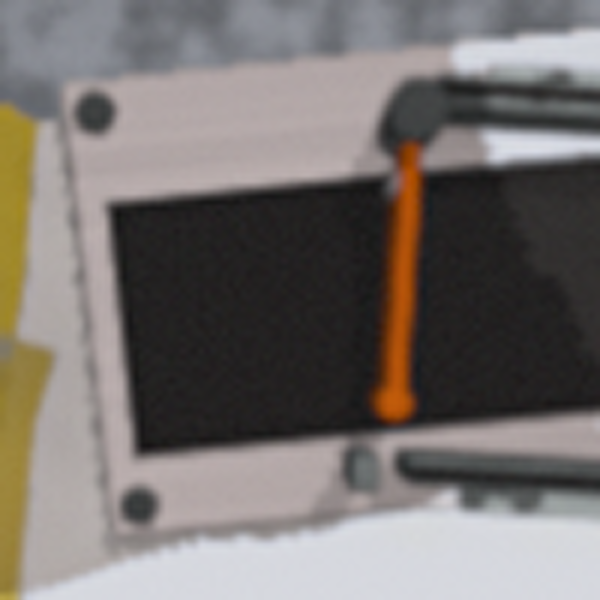

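View pics/c6.png

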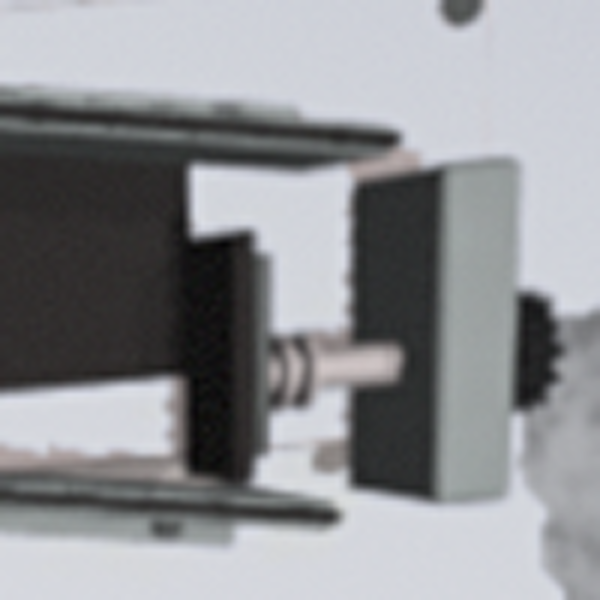

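```bash
cat > fit.py <<'E'
from h import *
import json
i=json.load(open("w1.json"))
pl=[((65,85),(275,50),(-.062,.048,.016)),((108,532),(275,50),(-.062,-.048,.016)),((393,403),(275,50),(.003,-.021,.055)),((413,112),(275,50),(.003,.036,.056)),
((398,138),(410,50),(.156,.040,.06)),((340,515),(410,50),(.156,-.030,.06)),((440,335),(410,50),(.171,0,.058))]
px=np.array([((a[0]+.5)/6-.5+o[0],(a[1]+.5)/6-.5+o[1]) for a,o,_ in pl]);P=[b for _,_,b in pl]
r=least_squares(lambda p:(proj(crad(p,P),i)-px).ravel(),[.45,.35,.1],loss="soft_l1")
print(r.x,np.round((proj(crad(r.x,P),i)-px)*6,1).tolist())
np.save("cr.npy",r.x)
it=viewer.camera_info("top")
im=cv2.imread("pics/top0.png");im=cv2.resize(im[160:280,155:245],None,fx=5,fy=5,interpolation=cv2.INTER_CUBIC)
im2=cv2.resize(cv2.imread("pics/w1.png")[30:150,270:510],None,fx=3.3,fy=3.3,interpolation=cv2.INTER_CUBIC)
Q=[(x,y,z) for x,z in((-.062,.016),(.2,.016)) for y in(-.048,.048)]+[(x,y,.06) for x in(.006,.156) for y in(-.028,.038)]+[(.003,.036,.055),(.003,-.021,.055)]+[(.171,y,.058) for y in(-.02,0,.02)]+[(0,-.002,.016),(.1,-.002,.016)]
for m,c,o,s in((im,it,(155,160),5),(im2,i,(270,30),3.3)):
    for u in (proj(crad(r.x,Q),c)-o+.5)*s-.5: cv2.circle(m,tuple(int(k) for k in u),3,(0,0,255),1)
cv2.imwrite("pics/fit1a.png",im);cv2.imwrite("pics/fit1b.png",im2)
# pad face top edge: z .053
p=r.x
for uv in((250,235),(250,478)):
    X=ray(((uv[0]+.5)/6-.5+410,(uv[1]+.5)/6-.5+50),i,.053)
    d=X[:2]-p[:2];c,s=np.cos(p[2]),np.sin(p[2]);print("pad top edge cradle xy",c*d[0]+s*d[1],-s*d[0]+c*d[1])
E
python3 fit.py
```

```text
[0.42987992 0.34878014 0.15358581] [[19.9, -16.2], [-28.2, -0.2], [-0.8, 20.4], [-5.6, 6.0], [1.5, -6.0], [7.4, -12.8], [-1.2, 16.0]]
pad top edge cradle xy 0.13219690843782017 0.02025778312436411
pad top edge cradle xy 0.13850647191022725 -0.026468774285850163
```

View pics/fit1b.png

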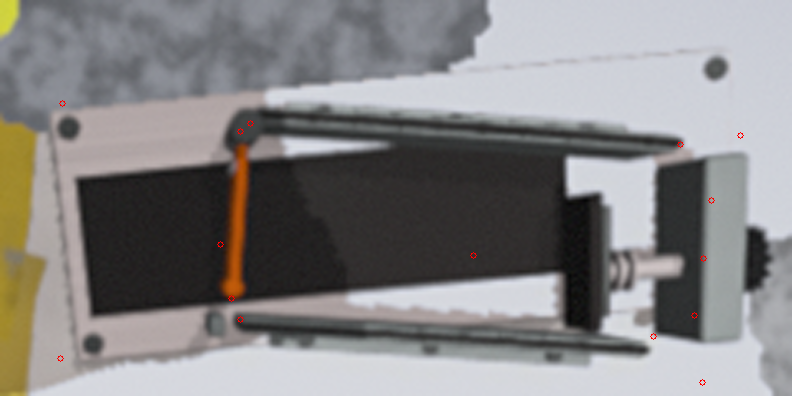

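View pics/fit1a.png

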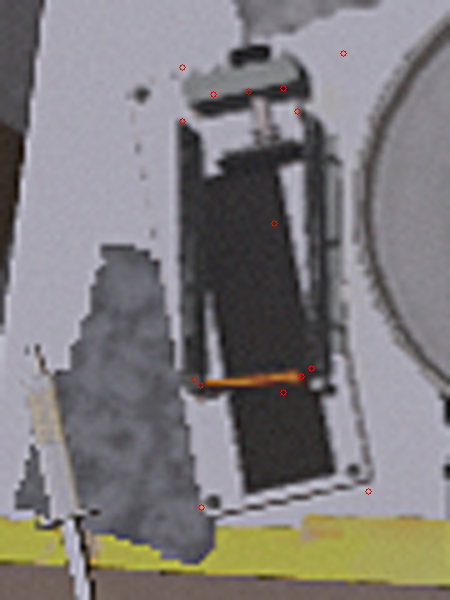

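```bash
cat > fit2.py <<'E'
from h import *
import json
i=json.load(open("w1.json"))
def uv(a,o,s=6): return ((a[0]+.5)/s-.5+o[0],(a[1]+.5)/s-.5+o[1])
W=[("hinge",(415,105),(275,50),.056),("flapedge",(393,403),(275,50),.055),("rwall near",(402,462),(275,50),.06),("lwall far",(398,138),(410,50),.06),("rwall far",(340,515),(410,50),.06),("bs topL",(440,172),(410,50),.058),("bs topR",(436,498),(410,50),.058),("bs botL",(355,182),(410,50),.016),("bs botR",(355,488),(410,50),.016),
("plate NL",(65,85),(275,50),.016),("plate NR",(112,535),(275,50),.016),("bolt NL",(95,110),(275,50),.016),("bolt NR",(138,505),(275,50),.016),("bolt FL",(462,8),(410,50),.016),("liner NL",(110,203),(275,50),.016),("liner NR",(137,452),(275,50),.016)]
for n,a,o,z in W: print(n,np.round(ray(uv(a,o),i,z)*1000,1))
E
python3 fit2.py
```

```text
hinge [428.3 387.4  56. ]
flapedge [435.4 332.4  55. ]
rwall near [439.1 321.7  60. ]
lwall far [578.  411.1  60. ]
rwall far [587.9 340.3  60. ]
bs topL [588.8 407.2  58. ]
bs topR [607.2 347.4  58. ]
bs botL [591. 409.  16.]
bs botR [610.2 347.   16. ]
plate NL [357.7 382.8  16. ]
plate NR [383.1 292.5  16. ]
bolt NL [364.7 379.1  16. ]
bolt NR [387.6 300.   16. ]
bolt FL [603.4 447.4  16. ]
liner NL [370.9 361.3  16. ]
liner NR [385.4 311.2  16. ]
```

```bash
cat > fit3.py <<'E'
from h import *
i=viewer.camera_info("top")
def uv(a,o=(155,160),s=5): return ((a[0]+.5)/s-.5+o[0],(a[1]+.5)/s-.5+o[1])
W=[("hinge",(197,385),.056),("flapedge",(300,376),.055),("lwall near",(182,385),.06),("rwall near",(315,385),.06),("lwall far",(182,122),.06),("rwall far",(305,113),.06),("bs topL",(190,105),.058),("bs topR",(308,92),.058),("bolt NL",(212,502),.016),("bolt NR",(352,470),.016),("bolt FL",(141,93),.016),("liner NL",(245,490),.016),("liner NR",(335,472),.016),("padL",(220,160),.053),("padR",(300,148),.053)]
for n,a,z in W: print(n,np.round(ray(uv(a),i,z)*1000,1))
E
python3 fit3.py; python3 - <<'E'
import cv2
cv2.imwrite("pics/c7.png",cv2.resize(cv2.imread("pics/top0.png")[165:265,180:240],None,fx=6,fy=6,interpolation=cv2.INTER_CUBIC))
E
```

```text
hinge [427.6 386.4  56. ]
flapedge [436.  329.2  55. ]
lwall near [426.7 393.7  60. ]
rwall near [430.9 319.1  60. ]
lwall far [578.1 410.7  60. ]
rwall far [587.5 340.8  60. ]
bs topL [588.8 407.8  58. ]
bs topR [600.4 340.8  58. ]
bolt NL [364.8 380.9  16. ]
bolt NR [387.5 302.5  16. ]
bolt FL [603.5 449.5  16. ]
liner NL [372.7 362.7  16. ]
liner NR [385.8 312.1  16. ]
padL [558.4 388.4  53. ]
padR [568.1 343.2  53. ]
```

View pics/c7.png

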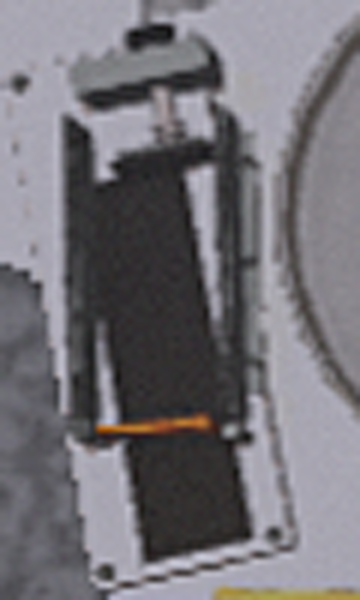

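```bash
python3 - <<'E'
from h import *
rows([.45,.285,.19],1.70,5)
E
```

```text
[0.053, 0.259, 0.88, -0.0, 0.0, 0.019]
[0.068, 0.255, 0.88, -0.0, 0.0, 0.0]
[0.068, 0.255, 0.88, -0.0, 0.0, 0.0]
[0.068, 0.255, 0.88, -0.0, 0.0, 0.0]
[0.068, 0.255, 0.88, -0.0, 0.0, 0.0]
```

move_arm(plan=[[0.07,0.25,0.9,0,0,0.02],[0.07,0.25,0.9,0,0,0],[0.07,0.25,0.9,0,0,0],[0.07,0.25,0.9,0,0,0],[0.07,0.25,0.9,0,0,0]])

```text
clock: 2.5
position: [0.4484, 0.2872, 0.1865]
tool_rot: [-3.141, -0.0, 1.699]
force: [0.5, 0.5, 0.2]
grip_width: 0.0852
```

move_arm(plan=[[0,0,0,0,0,0],[0,0,0,0,0,0],[0,0,0,0,0,0]])

```text
clock: 2.8
position: [0.4489, 0.2866, 0.1887]
tool_rot: [3.141, -0.001, 1.698]
force: [-0.2, 0.3, 0.7]
grip_width: 0.0853
```

```bash
python3 - <<'E'
from h import *
import json
i=viewer.camera_info("wrist"); f=viewer.grab_frame("wrist")
cv2.imwrite("pics/w2.png",f[:,:,::-1]); json.dump({k:np.array(v).tolist() for k,v in i.items()},open("w2.json","w"))
cv2.imwrite("pics/w2c.png",cv2.resize(f[0:190,215:565,::-1],None,fx=2.28,fy=2.28,interpolation=cv2.INTER_CUBIC))
E
```

```text
(no output)
```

View pics/w2.png

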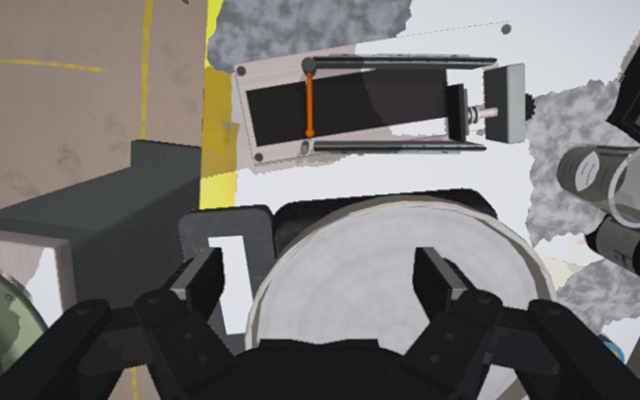

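View pics/w2c.png

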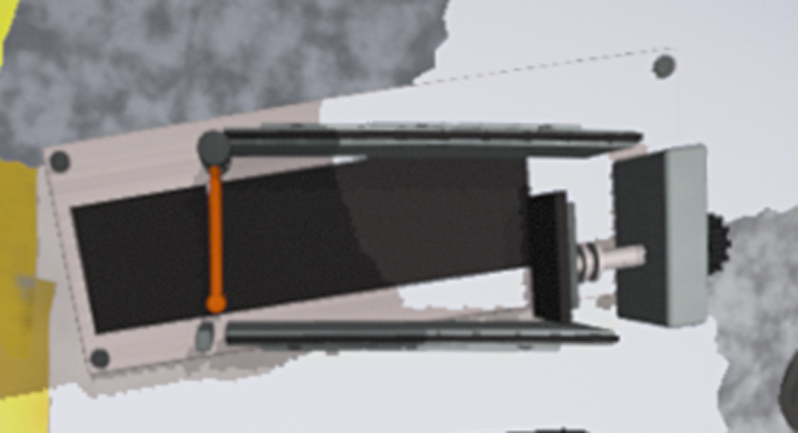

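```bash
python3 - <<'E'
from h import *
import json
f=cv2.imread("pics/w2.png")
cv2.imwrite("pics/w2d.png",cv2.resize(f[50:160,430:540],None,fx=5.4,fy=5.4,interpolation=cv2.INTER_CUBIC))
cv2.imwrite("pics/w2e.png",cv2.resize(f[40:180,225:345],None,fx=4.2,fy=4.2,interpolation=cv2.INTER_CUBIC))
E
```

```text
(no output)
```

View pics/w2d.png

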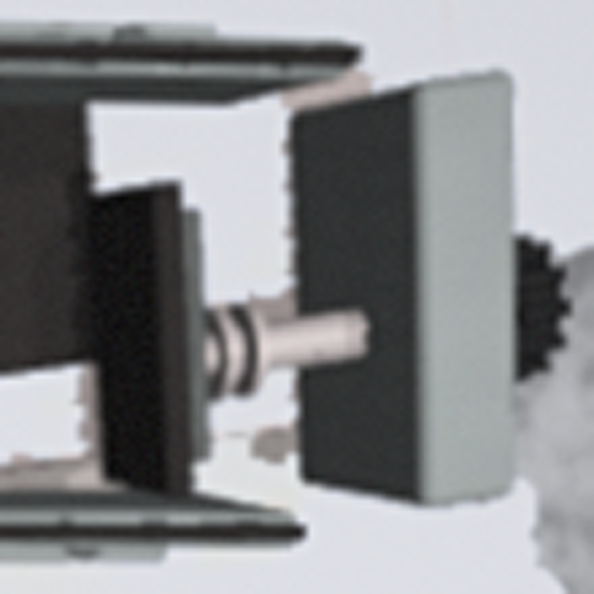

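View pics/w2e.png

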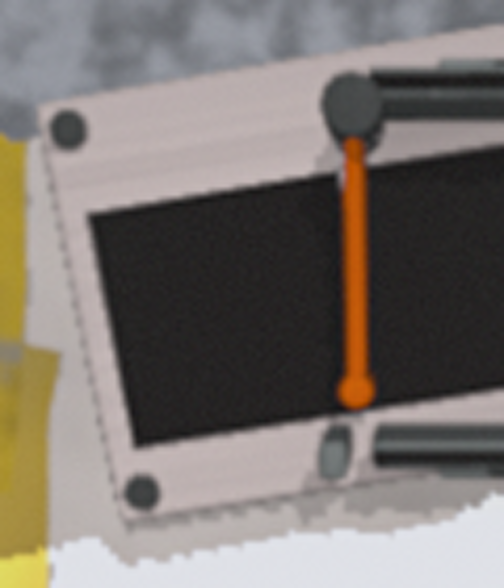

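```bash
cat > fit4.py <<'E'
from h import *
import json
i=json.load(open("w2.json"))
D=((430,50),5.4);E=((225,40),4.2)
W=[("hinge top",(352,103),E,.057),("hinge bot",(355,140),E,.016),("flap edge",(356,392),E,.055),("rwall near in",(378,430),E,.06),("rwall near out",(378,452),E,.06),("lwall near",(378,82),E,.06),
("lwall far in",(355,58),D,.06),("lwall far out",(355,44),D,.06),("lwall bot far in",(240,100),D,.016),("rwall far in",(300,525),D,.06),("rwall far out",(300,538),D,.06),
("bsFT L",(415,82),D,.058),("bsFT R",(425,500),D,.058),("bsRT L",(510,75),D,.058),("bsRT R",(508,495),D,.058),("bsFB L",(295,112),D,.0),("bsFB R",(305,480),D,.0),
("padtop L",(178,183),D,.053),("padtop R",(187,492),D,.053),("padbot L",(90,198),D,.023),("padbot R",(107,490),D,.023),("rod end",(365,335),D,.038),
("bolt NL",(68,130),E,.016),("bolt NR",(142,492),E,.016),("linerNL",(92,213),E,.016),("linerNR",(136,446),E,.016),("post",(335,455),E,.03)]
for n,a,(o,s),z in W: print(n,np.round(ray(((a[0]+.5)/s-.5+o[0],(a[1]+.5)/s-.5+o[1]),i,z)*1000,1))
E
python3 fit4.py
```

```text
hinge top [428.6 386.7  57. ]
hinge bot [428.4 384.   16. ]
flap edge [436.  332.1  55. ]
rwall near in [441.3 325.6  60. ]
rwall near out [441.9 321.2  60. ]
lwall near [433.2 390.7  60. ]
lwall far in [577.8 410.1  60. ]
lwall far out [577.3 412.1  60. ]
lwall bot far in [581.4 409.5  16. ]
rwall far in [587.  340.8  60. ]
rwall far out [587.5 338.8  60. ]
bsFT L [589.  408.7  58. ]
bsFT R [607.5 347.5  58. ]
bsRT L [603.6 412.   58. ]
bsRT R [621.1 350.2  58. ]
bsFB L [599.3 411.9   0. ]
bsFB R [618.1 346.6   0. ]
padtop L [558.  389.5  53. ]
padtop R [570.8 343.2  53. ]
padbot L [556.  388.8  23. ]
padbot R [570.2 340.4  23. ]
rod end [601.9 372.4  38. ]
bolt NL [364.9 378.3  16. ]
bolt NR [387.9 299.7  16. ]
linerNL [371.5 361.3  16. ]
linerNR [385.6 310.3  16. ]
post [432.6 315.8  30. ]
```

```bash
python3 - <<'E'
from h import *
O=np.array([[428.6,386.7],[436,332.1],[577.5,411.1],[587.2,339.8],[441.6,323.4],[598.2,378]])
P=np.array([[3,36,0],[3,-20,0],[156,41,0],[156,-31,0],[6,-31,0],[171,0,0]])
r=least_squares(lambda p:(crad(p,P)[:,:2]-O).ravel(),[430,351,.13])
print(r.x,np.round(r.fun.reshape(-1,2),1).tolist())
np.save("W.npy",[r.x[0]/1e3,r.x[1]/1e3,r.x[2]])
def W(x,y,z=0):return crad(r.x,[[x,y,z]])[0].round(1)
for x in(-80,-60,-40,0,75,100,110):print(x,W(x,0))
c,s=np.cos(r.x[2]),np.sin(r.x[2])
for q in([558,389.5],[570.8,343.2],[556,388.8],[570.2,340.4]):
    d=np.array(q)-r.x[:2];print(c*d[0]+s*d[1],-s*d[0]+c*d[1])
E
```

```text
[4.29675448e+02 3.51411639e+02 1.36959789e-01] [[-0.9, 0.8], [-0.6, -0.1], [1.1, 2.2], [1.2, 2.2], [-1.7, -1.9], [0.9, -3.2]]
-80 [350.4 340.5   0. ]
-60 [370.2 343.2   0. ]
-40 [390.1 346.    0. ]
0 [429.7 351.4   0. ]
75 [504.  361.7   0. ]
100 [528.7 365.1   0. ]
110 [538.6 366.4   0. ]
132.32315763112976 20.211279783685423
138.68186206741777 -27.402760980483407
130.24631390524195 19.79089883949255
137.70519104673048 -30.09462162274363
```

```bash
python3 - <<'E'
from h import *
i=viewer.camera_info("top")
for p in((325,200),(305,195),(348,190),(405,235),(410,210),(430,175)):
    print(p,ray(p,i,.31).round(3),ray(p,i,.1).round(3))
rows([.41,-.09,.25],1.698,16)
E
```

```text
(325, 200) [0.506 0.022 0.31 ] [0.546 0.022 0.1  ]
(305, 195) [0.515 0.069 0.31 ] [0.557 0.079 0.1  ]
(348, 190) [ 0.533 -0.031  0.31 ] [ 0.578 -0.041  0.1  ]
(405, 235) [ 0.434 -0.168  0.31 ] [ 0.461 -0.203  0.1  ]
(410, 210) [ 0.493 -0.179  0.31 ] [ 0.531 -0.215  0.1  ]
(430, 175) [ 0.58  -0.224  0.31 ] [ 0.634 -0.269  0.1  ]
[-0.921, -0.216, -0.154, 0.0, -0.0, 0.0]
[-0.921, -0.216, -0.153, 0.0, -0.0, 0.0]
[-0.921, -0.216, -0.153, 0.0, -0.0, 0.0]
[-0.921, -0.216, -0.153, 0.0, -0.0, 0.0]
[-0.921, -0.216, -0.153, 0.0, -0.0, 0.0]
[-0.921, -0.216, -0.153, 0.0, -0.0, 0.0]
[-0.921, -0.216, -0.153, 0.0, -0.0, 0.0]
[-0.921, -0.216, -0.153, 0.0, -0.0, 0.0]
[-0.921, -0.216, -0.153, 0.0, -0.0, 0.0]
[-0.921, -0.216, -0.153, 0.0, -0.0, 0.0]
[-0.921, -0.216, -0.153, 0.0, -0.0, 0.0]
[-0.921, -0.216, -0.153, 0.0, -0.0, 0.0]
[-0.921, -0.216, -0.153, 0.0, -0.0, 0.0]
[-0.921, -0.216, -0.153, 0.0, -0.0, 0.0]
[-0.921, -0.216, -0.153, 0.0, -0.0, 0.0]
[-0.921, -0.216, -0.153, 0.0, -0.0, 0.0]
```

move_arm(plan=[[-0.9,-0.5,-0.5,0,0,0],[-0.9,-0.5,-0.5,0,0,0],[-0.9,-0.5,-0.5,0,0,0],[-0.9,-0.5,-0.5,0,0,0],[-0.9,-0.5,-0.4,0,0,0]])

```text
clock: 3.35
position: [0.4009, 0.1658, 0.249]
tool_rot: [3.14, -0.001, 1.698]
force: [0.5, -0.2, 1.3]
grip_width: 0.085
```

move_arm(plan=[[-0.95,-0.12,0,0,0,0],[-0.95,-0.12,0,0,0,0],[-0.95,-0.12,0,0,0,0],[-0.95,-0.12,0,0,0,0],[-0.95,-0.12,0,0,0,0]])

```text
clock: 3.85
position: [0.4014, 0.0461, 0.2484]
tool_rot: [3.14, -0.001, 1.698]
force: [-0.3, -0.1, -0.7]
grip_width: 0.0849
```

move_arm(plan=[[-0.95,-0.12,0,0,0,0],[-0.95,-0.12,0,0,0,0],[-0.95,-0.12,0,0,0,0],[-0.95,-0.12,0,0,0,0],[-0.95,-0.12,0,0,0,0]])

```text
clock: 4.35
position: [0.4016, -0.0736, 0.2484]
tool_rot: [3.14, -0.001, 1.698]
force: [0.8, 0.2, 0.6]
grip_width: 0.0855
```

move_arm(plan=[[-0.5,-0.1,0,0,0,0],[0,0,0,0,0,0],[0,0,0,0,0,0]])

```text
clock: 4.65
position: [0.4008, -0.0851, 0.248]
tool_rot: [3.141, -0.0, 1.698]
force: [0.0, 0.5, -0.4]
grip_width: 0.0853
```

```bash
python3 - <<'E'
from h import *
import json
i=viewer.camera_info("wrist"); f=viewer.grab_frame("wrist")
cv2.imwrite("pics/w3.png",f[:,:,::-1]); json.dump({k:np.array(v).tolist() for k,v in i.items()},open("w3.json","w"))
E
```

```text
(no output)
```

View pics/w3.png

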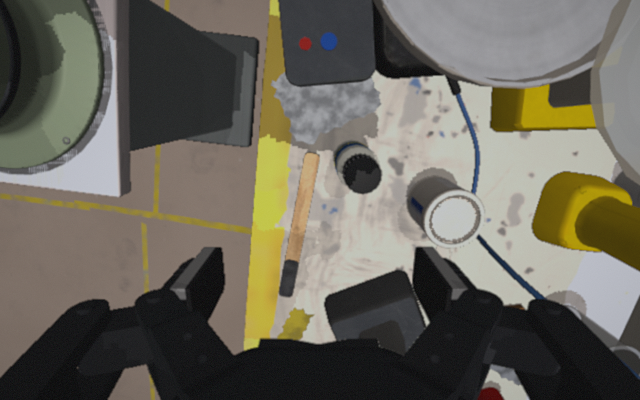

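```bash
python3 - <<'E'
from h import *
import json
i=json.load(open("w3.json"))
cv2.imwrite("pics/w3c.png",cv2.resize(cv2.imread("pics/w3.png")[125:215,315:405],None,fx=6,fy=6,interpolation=cv2.INTER_CUBIC))
print(ray((361.5,174.5),i,.112),ray((453,219),i,.073))
E
```

```text
[ 0.43819013 -0.07007388  0.112     ] [ 0.54945966 -0.11238044  0.073     ]
```

View pics/w3c.png

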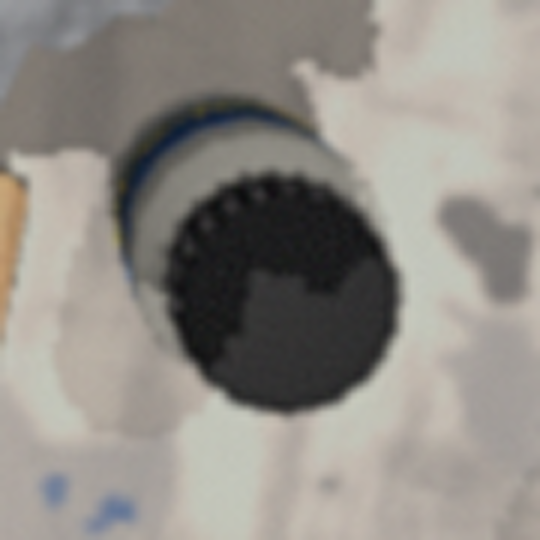

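move_arm(plan=[[0.22,0.8,0.4,0,0,0],[0.22,0.8,0.4,0,0,0],[0,0,0.9,0,0,0],[0,0,0.9,0,0,0],[0,0,0.9,0,0,0]])

```text
clock: 5.2
position: [0.4392, -0.0684, 0.1593]
tool_rot: [3.141, -0.0, 1.7]
force: [0.9, 0.2, -1.5]
grip_width: 0.0857
```

move_arm(plan=[[0,0,0.9,0,0,0],[0,0,0.9,0,0,0],[0,0,0,0,0,0],[0,0,0,0,0,0]])

```text
clock: 5.6
position: [0.439, -0.0692, 0.1155]
tool_rot: [-3.141, -0.0, 1.698]
force: [-0.6, -0.5, 1.1]
grip_width: 0.0856
```

```bash
python3 - <<'E'
from h import *
import json
i=viewer.camera_info("wrist"); f=viewer.grab_frame("wrist")
cv2.imwrite("pics/w4.png",f[:,:,::-1])
print(bot.observe()["position"])
rows([.439,-.069,.077],1.698,3)
E
```

```text
[ 0.43939574 -0.06921855  0.11595911]
[0.004, -0.005, 0.519, 0.0, -0.0, 0.0]
[0.004, -0.005, 0.519, 0.0, -0.0, 0.0]
[0.004, -0.005, 0.519, 0.0, -0.0, 0.0]
```

View pics/w4.png

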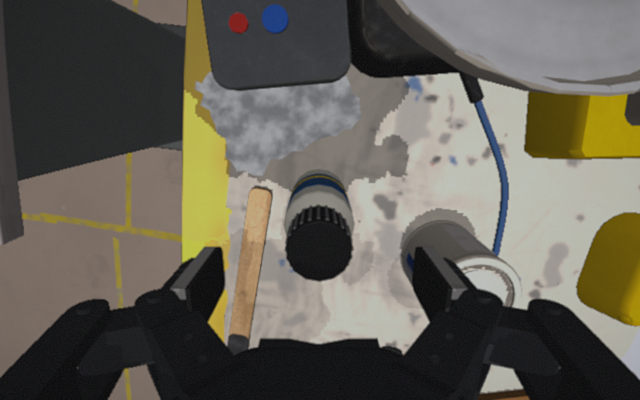

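```bash
python3 - <<'E'
from h import *
i=viewer.camera_info("wrist")
print(ray((320,253),i,.112),proj([[.4394,-.0692,.112]],i))
E
```

```text
[ 0.44097172 -0.07182861  0.112     ] [[317.55599016 247.86623177]]
```

move_arm(plan=[[0,0,0.5,0,0,0],[0,0,0.5,0,0,0],[0,0,0.55,0,0,0],[0,0,0,0,0,0]])

```text
clock: 6.05
position: [0.439, -0.0692, 0.0764]
tool_rot: [-3.141, -0.0, 1.698]
force: [-0.3, -0.9, 0.3]
grip_width: 0.0856
```

move_arm(plan=[[0,0,0,0,0,0],[0,0,0,0,0,0],[0,0,0,0,0,0],[0,0,0,0,0,0],[0,0,0,0,0,0]], claw=1, force=60)

```text
clock: 6.55
position: [0.4393, -0.0695, 0.0771]
tool_rot: [3.141, -0.0, 1.698]
force: [-2.9, 1.4, 17.2]
grip_width: 0.0335
```

move_arm(plan=[[0,0,-0.2,0,0,0],[0,0,-0.4,0,0,0],[0,0,-0.6,0,0,0],[0,0,-0.8,0,0,0],[0,0,-0.8,0,0,0]])

```text
clock: 7.05
position: [0.4386, -0.0696, 0.1475]
tool_rot: [-3.141, 0.0, 1.698]
force: [-0.5, 0.3, -4.6]
grip_width: 0.0338
```

move_arm(plan=[[0,0,-0.8,0,0,0],[0,0,-0.8,0,0,0],[0,0,-0.6,0,0,0],[0,0,0,0,0,0],[0,0,0,0,0,0]])

```text
clock: 7.55
position: [0.4388, -0.0693, 0.2013]
tool_rot: [3.141, -0.0, 1.698]
force: [-0.3, -0.3, -3.8]
grip_width: 0.0333
```

```bash
python3 - <<'E'
from h import *
o=bot.observe();print(o["position"],o["tool_rot"],o["force"],o["grip_width"])
i=viewer.camera_info("wrist"); f=viewer.grab_frame("wrist"); cv2.imwrite("pics/w5.png",f[:,:,::-1])
p=o["position"]
print(proj([[p[0],p[1],p[2]+.035],[p[0],p[1],p[2]-.003],[p[0],p[1],p[2]-.077]],i))
s=viewer.grab_frame("scene"); cv2.imwrite("pics/s5.png",cv2.resize(s[170:270,260:380,::-1],None,fx=6,fy=6,interpolation=cv2.INTER_CUBIC))
E
```

```text
[ 0.43876337 -0.06929792  0.20126504] [ 3.14131315e+00 -2.53078382e-04  1.69831523e+00] [-0.31891433 -0.27938618 -3.82178144] 0.03330179986657686
[[317.34887712 290.85110722]
 [317.51251396 248.69104521]
 [317.68349668 204.91562456]]
```

View pics/w5.png

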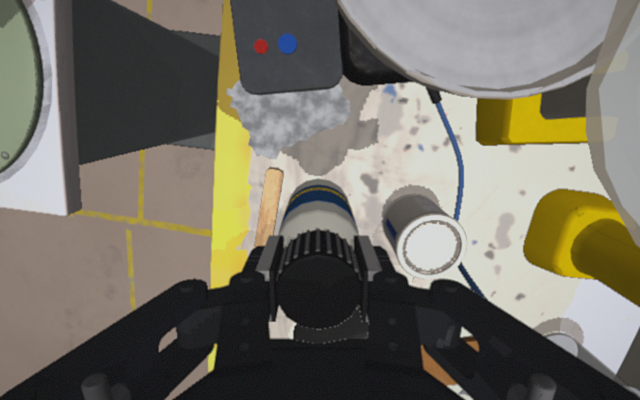

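View pics/s5.png

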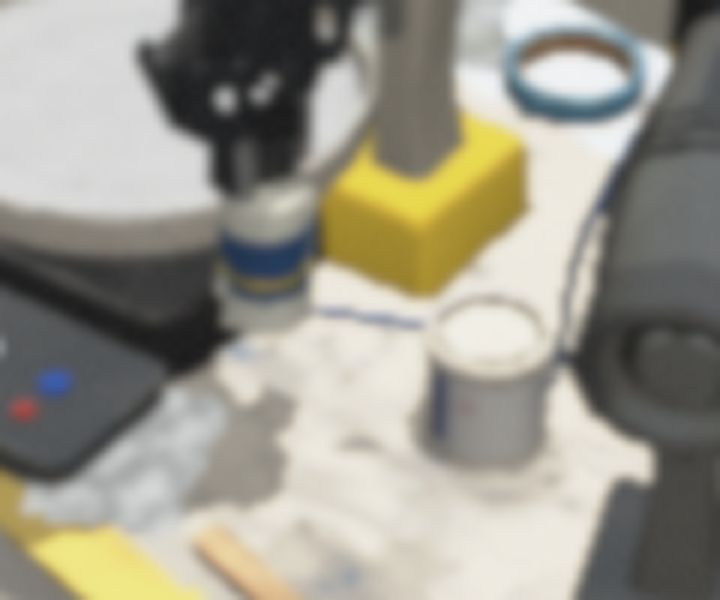

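move_arm(plan=[[0.5,-0.4,-0.4,0,0,0],[0.7,-0.4,-0.4,0,0,0],[0.8,-0.4,-0.3,0,0,0],[0.9,0,0,0,0,0],[0.95,0.1,0,0,0,0]])

```text
clock: 8.15
position: [0.3987, 0.023, 0.2285]
tool_rot: [-3.141, -0.0, 1.697]
force: [0.5, 0.2, -4.3]
grip_width: 0.0324
```

move_arm(plan=[[0.95,0.1,0,0,0,0],[0.95,0.1,0,0,0,0],[0.95,0.1,0,0,0,0],[0.95,0.1,0,0,0,0],[0.95,0.1,0,0,0,0]])

```text
clock: 8.65
position: [0.3964, 0.1426, 0.2281]
tool_rot: [-3.14, 0.001, 1.698]
force: [1.1, -0.5, -4.5]
grip_width: 0.0327
```

move_arm(plan=[[0.95,0.1,0,0,0,0],[0.95,0.1,0,0,0,0],[0.95,0.1,0,0,0,0],[0.95,0.1,0,0,0,0],[0.8,0.1,0,0,0,0]])

```text
clock: 9.15
position: [0.3941, 0.2585, 0.2279]
tool_rot: [-3.14, 0.001, 1.698]
force: [0.2, 0.1, -5.4]
grip_width: 0.033
```

```bash
python3 - <<'E'
from h import *
o=bot.observe();print(o["position"],o["tool_rot"],o["force"],o["grip_width"])
rows([.392,.3465,.150],1.698,5)
E
```

```text
[0.39413746 0.25845326 0.22788371] [-3.14028887e+00  9.43130134e-04  1.69828104e+00] [ 0.15363661  0.11457833 -5.41739933] 0.0330455532556408
[0.701, 0.073, 0.622, -0.0, 0.0, 0.0]
[0.701, 0.072, 0.623, -0.0, 0.0, 0.0]
[0.701, 0.072, 0.623, -0.0, 0.0, 0.0]
[0.701, 0.072, 0.623, -0.0, 0.0, 0.0]
[0.701, 0.072, 0.623, -0.0, 0.0, 0.0]
```

move_arm(plan=[[0.9,0.1,0,0,0,0],[0.9,0.1,0,0,0,0],[0.9,0.1,0.3,0,0,0],[0.8,0.1,0.5,0,0,0],[0,0,0.6,0,0,0]])

```text
clock: 9.65
position: [0.3928, 0.348, 0.1923]
tool_rot: [-3.141, -0.0, 1.701]
force: [-0.0, 0.8, -4.1]
grip_width: 0.0333
```

move_arm(plan=[[0,0,0.6,0,0,0],[0,0,0.6,0,0,0],[0,0,0,0,0,0],[0,0,0,0,0,0]])

```text
clock: 10.05
position: [0.3934, 0.3452, 0.1635]
tool_rot: [-3.141, 0.001, 1.698]
force: [-0.8, 0.1, -4.4]
grip_width: 0.0325
```

```bash
python3 - <<'E'
from h import *
import json
o=bot.observe();print(o["position"],o["tool_rot"],o["force"],o["grip_width"])
i=viewer.camera_info("wrist"); f=viewer.grab_frame("wrist"); cv2.imwrite("pics/w6.png",f[:,:,::-1]);json.dump({k:np.array(v).tolist() for k,v in i.items()},open("w6.json","w"))
s=viewer.grab_frame("top"); cv2.imwrite("pics/t6.png",cv2.resize(s[160:280,155:275,::-1],None,fx=5,fy=5,interpolation=cv2.INTER_CUBIC))
E
```

```text
[0.39341373 0.34516703 0.16346657] [-3.14067868e+00  1.06101095e-03  1.69755859e+00] [-0.78444899  0.10746814 -4.3942615 ] 0.032549151193662966
```

View pics/w6.png

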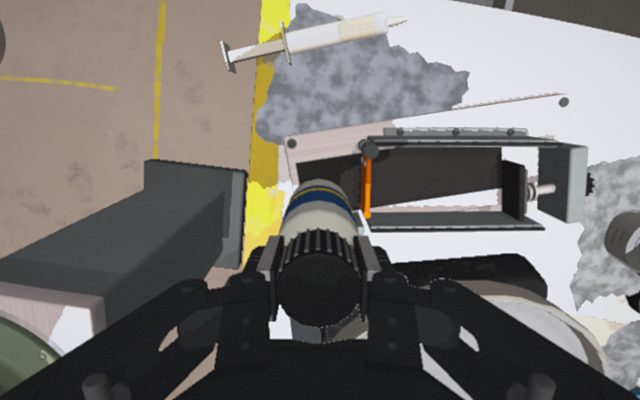

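View pics/t6.png

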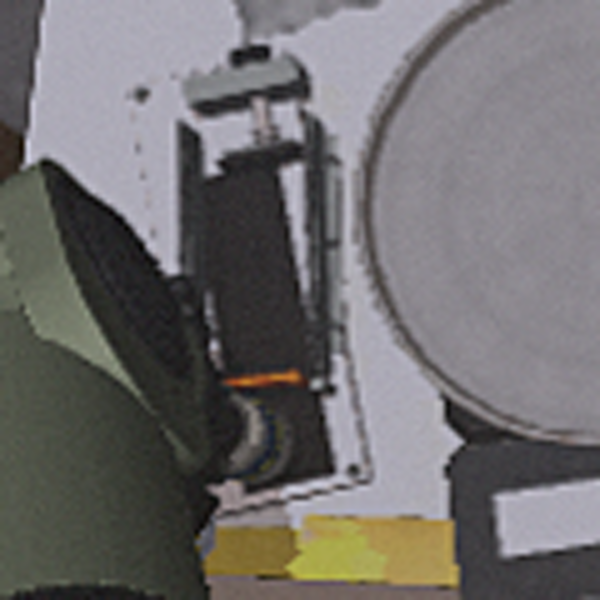

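move_arm(plan=[[0.06,0,0.7,0,0,0],[0,0,0.7,0,0,0],[0,0,0.7,0,0,0],[0,0,0.5,0,0,0],[0,0,0,0,0,0]])

```text
clock: 10.65
position: [0.3929, 0.3467, 0.098]
tool_rot: [-3.14, 0.001, 1.698]
force: [0.1, -0.0, -5.1]
grip_width: 0.0321
```

move_arm(plan=[[0,0,0,0,0,0],[0,0,0,0,0,0]])

```text
clock: 10.85
position: [0.3937, 0.3474, 0.0996]
tool_rot: [3.141, -0.001, 1.698]
force: [0.0, 0.0, -4.9]
grip_width: 0.0328
```

```bash
python3 - <<'E'
from h import *
o=bot.observe();print(o["position"],o["tool_rot"],o["force"],o["moment"],o["grip_width"])
f=viewer.grab_frame("scene"); cv2.imwrite("pics/s7.png",cv2.resize(f[150:230,180:260,::-1],None,fx=7,fy=7,interpolation=cv2.INTER_CUBIC))
f=viewer.grab_frame("wrist"); cv2.imwrite("pics/w7.png",f[:,:,::-1])
E
```

```text
[0.39365639 0.34736476 0.09964758] [ 3.14069029e+00 -8.10471970e-04  1.69788919e+00] [ 0.02255025  0.0466988  -4.85080645] [0.01963095 0.01889208 0.01701461] 0.032803363584125195
```

View pics/s7.png

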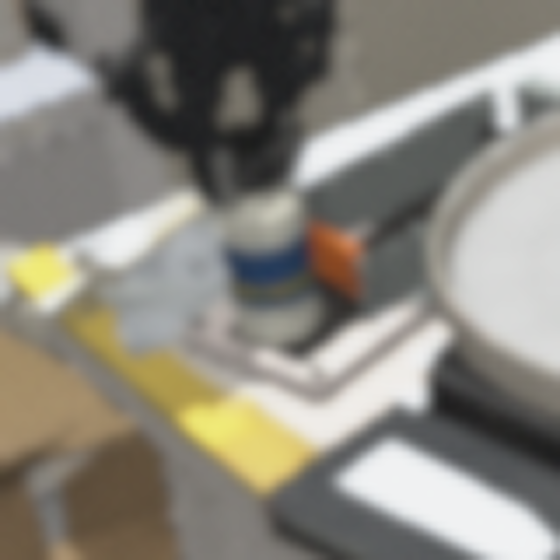

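View pics/w7.png

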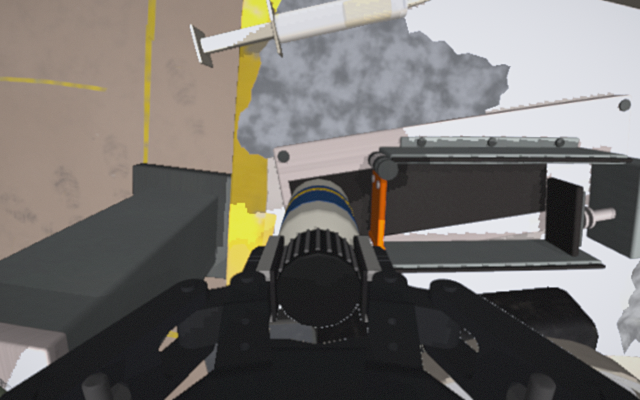

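move_arm(plan=[[0,0.4,0.06,0,0,0],[0,0.4,0,0,0,0],[0,0.4,0,0,0,0],[0,0.4,0,0,0,0]])

```text
clock: 11.35
position: [0.4331, 0.3518, 0.097]
tool_rot: [-3.14, 0.001, 1.698]
force: [-8.2, -2.7, -3.2]
grip_width: 0.0323
```

move_arm(plan=[[0,0.3,0,0,0,0],[0,0.3,0,0,0,0]])

```text
clock: 11.55
position: [0.448, 0.353, 0.0967]
tool_rot: [-3.139, 0.002, 1.698]
force: [-5.5, -4.2, -4.1]
grip_width: 0.0323
```

move_arm(plan=[[0,0.3,0,0,0,0],[0,0.3,0,0,0,0]])

```text
clock: 11.75
position: [0.463, 0.3548, 0.0967]
tool_rot: [-3.14, 0.002, 1.697]
force: [-3.4, -4.4, -5.4]
grip_width: 0.033
```

```bash
cat >> h.py <<'E'
def st():
    o=bot.observe();d=np.array(o["position"])*1e3-[429.7,351.5,0];c,s=np.cos(.127),np.sin(.127);f=o["force"]
    print("t",o["clock"],"W",np.round([c*d[0]+s*d[1],-s*d[0]+c*d[1],d[2]],1),"F along/lat/z",np.round([c*f[0]+s*f[1],-s*f[0]+c*f[1],f[2]],2),"M",np.round(o["moment"],2),"w",round(o["grip_width"],4),np.round(o["tool_rot"],4))
E
python3 - <<'E'
from h import *
st()
f=viewer.grab_frame("wrist"); cv2.imwrite("pics/w8.png",f[:,:,::-1])
E
```

```text
t 11.75 W [33.5 -1.  96.7] F along/lat/z [-3.92 -3.93 -5.41] M [-1.2   1.05  0.07] w 0.033 [-3.1395e+00  1.8000e-03  1.6974e+00]
```

View pics/w8.png

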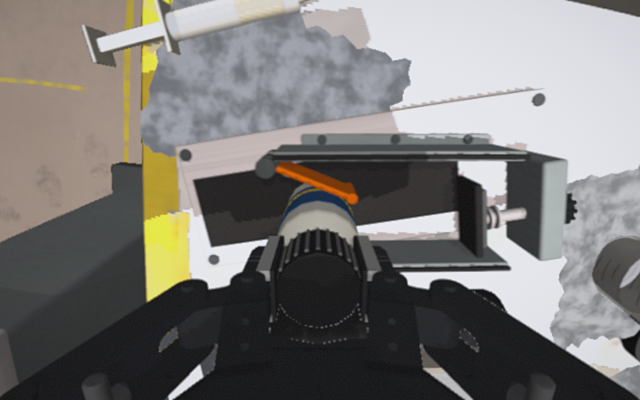

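move_arm(plan=[[0.02,0.3,0,0,0,0],[0.02,0.3,0,0,0,0],[0.02,0.3,0,0,0,0]])

```text
clock: 12.1
position: [0.4851, 0.3595, 0.0969]
tool_rot: [-3.14, 0.001, 1.698]
force: [-0.9, -5.0, -5.3]
grip_width: 0.0327
```

move_arm(plan=[[0.02,0.3,0,0,0,0],[0.02,0.3,0,0,0,0],[0,0,0,0,0,0]])

```text
clock: 12.4
position: [0.501, 0.3636, 0.0975]
tool_rot: [3.14, -0.001, 1.697]
force: [0.5, -0.0, -3.8]
grip_width: 0.0326
```

```bash
python3 - <<'E'
from h import *
st()
f=viewer.grab_frame("wrist"); cv2.imwrite("pics/w9.png",f[:,:,::-1])
E
```

```text
t 12.4 W [72.3  3.  97.5] F along/lat/z [ 0.54 -0.09 -3.76] M [0.04 0.06 0.04] w 0.0326 [ 3.1399e+00 -8.0000e-04  1.6974e+00]
```

View pics/w9.png

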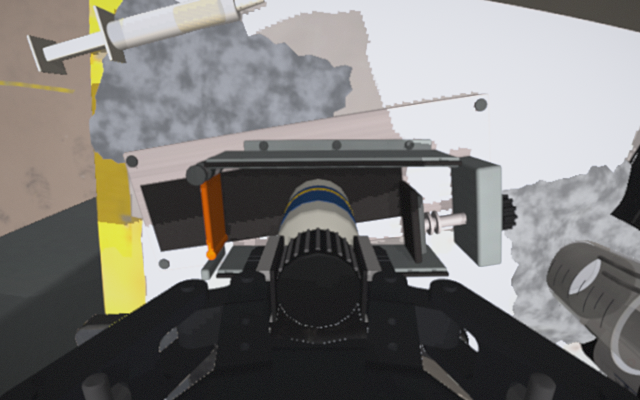

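move_arm(plan=[[0,0.15,0.04,0,0,0],[0,0.15,0.04,0,0,0],[0,0.1,0,0,0,0],[0,0,0,0,0,0]])

```text
clock: 12.85
position: [0.5099, 0.3645, 0.0953]
tool_rot: [3.141, -0.0, 1.698]
force: [0.4, 0.3, -4.1]
grip_width: 0.0329
```

```bash
python3 -c "
from h import *
st()"
```

```text
t 12.85 W [81.2  2.7 95.3] F along/lat/z [ 0.47  0.24 -4.06] M [-0.02 -0.01  0.  ] w 0.0329 [ 3.1413 -0.      1.6978]
```

move_arm(plan=[[0,0.1,0,0,0,0],[0,0.1,0,0,0,0],[0,0,0,0,0,0]])

```text
clock: 13.15
position: [0.5148, 0.3651, 0.0953]
tool_rot: [3.141, -0.0, 1.698]
force: [-0.4, -0.2, -4.8]
grip_width: 0.0327
```

```bash
python3 -c "
from h import *
st()"
```

```text
t 13.15 W [86.1  2.7 95.3] F along/lat/z [-0.38 -0.15 -4.79] M [-0.01  0.03  0.02] w 0.0327 [ 3.1414 -0.      1.6978]
```

move_arm(plan=[[0,0.1,0,0,0,0],[0,0.1,0,0,0,0],[0,0,0,0,0,0]])

```text
clock: 13.45
position: [0.5198, 0.3657, 0.0953]
tool_rot: [3.141, 0.0, 1.698]
force: [-0.2, 0.0, -4.5]
grip_width: 0.0328
```

```bash
python3 -c "
from h import *
st()
f=viewer.grab_frame('wrist'); cv2.imwrite('pics/w10.png',f[:,:,::-1])
st()"
```

```text
t 13.45 W [91.2  2.6 95.3] F along/lat/z [-0.16  0.06 -4.54] M [0.01 0.02 0.  ] w 0.0328 [3.1413 0.     1.6977]
t 13.5 W [90.9  2.6 95.3] F along/lat/z [-0.23 -0.42 -4.7 ] M [ 0.04 -0.   -0.01] w 0.033 [3.1415 0.     1.6978]
```

View pics/w10.png

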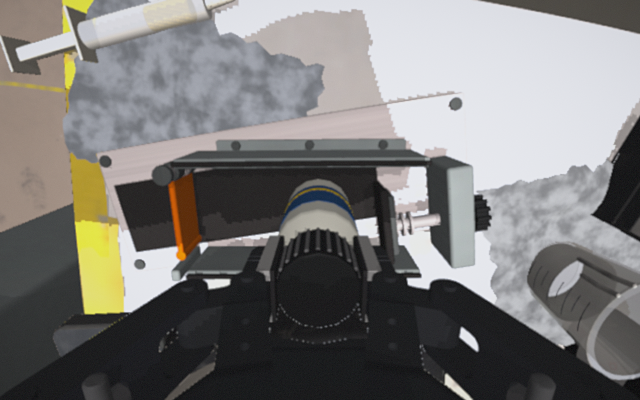

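move_arm(plan=[[0,0.1,0,0,0,0],[0,0.1,0,0,0,0],[0,0,0,0,0,0]])

```text
clock: 13.8
position: [0.5248, 0.3663, 0.0953]
tool_rot: [3.141, -0.0, 1.698]
force: [-0.5, 0.1, -4.1]
grip_width: 0.0328
```

move_arm(plan=[[0,0,0.03,0,0,0],[0,0,0,0,0,0]])

```text
clock: 14.0
position: [0.5245, 0.3663, 0.0946]
tool_rot: [3.141, -0.0, 1.698]
force: [0.5, 0.5, -3.4]
grip_width: 0.0329
```

move_arm(plan=[[0,0,0.02,0,0,0],[0,0,0,0,0,0]])

```text
clock: 14.2
position: [0.5246, 0.3664, 0.0946]
tool_rot: [3.141, -0.0, 1.698]
force: [-0.3, -1.6, 4.5]
grip_width: 0.0326
```

```bash
python3 -c "
from h import *
st()"
```

```text
t 14.2 W [96.   2.7 94.6] F along/lat/z [-0.49 -1.52  4.55] M [-0.44  0.33 -0.01] w 0.0326 [ 3.1411e+00 -3.0000e-04  1.6978e+00]
```

move_arm(plan=[[0,0,-0.05,0,0,0],[0,0,0,0,0,0]])

```text
clock: 14.4
position: [0.5243, 0.3664, 0.0953]
tool_rot: [-3.142, -0.0, 1.698]
force: [-0.6, 0.4, -4.9]
grip_width: 0.0325
```

move_arm(plan=[[0,0.1,0,0,0,0],[0,0,0,0,0,0]])

```text
clock: 14.6
position: [0.5271, 0.3666, 0.0952]
tool_rot: [3.142, 0.0, 1.698]
force: [-0.1, -0.8, -5.3]
grip_width: 0.033
```

```bash
python3 -c "
from h import *
st()"
```

```text
t 14.6 W [98.6  2.6 95.2] F along/lat/z [-0.16 -0.83 -5.32] M [ 0.01 -0.04  0.01] w 0.033 [3.1415e+00 2.0000e-04 1.6979e+00]
```

move_arm(plan=[[0,0.1,0,0,0,0],[0,0,0,0,0,0]])

```text
clock: 14.8
position: [0.5297, 0.3669, 0.0952]
tool_rot: [3.141, 0.0, 1.698]
force: [-0.1, 0.6, -5.2]
grip_width: 0.0327
```

```bash
python3 -c "
from h import *
st()"
```

```text
t 14.8 W [101.1   2.6  95.2] F along/lat/z [-0.07  0.58 -5.18] M [ 0.07  0.02 -0.02] w 0.0327 [3.1415e+00 1.0000e-04 1.6978e+00]
```

move_arm(plan=[[0,0.06,0,0,0,0],[0,0,0,0,0,0]])

```text
clock: 15.0
position: [0.531, 0.3671, 0.0953]
tool_rot: [3.141, 0.0, 1.698]
force: [-0.3, -0.2, -4.8]
grip_width: 0.0326
```

```bash
python3 -c "
from h import *
st()"
```

```text
t 15.0 W [102.5   2.7  95.3] F along/lat/z [-0.32 -0.17 -4.77] M [-0.01 -0.    0.  ] w 0.0326 [3.1415 0.     1.6978]
```

move_arm(plan=[[0,0.06,0,0,0,0],[0,0,0,0,0,0]])

```text
clock: 15.2
position: [0.5325, 0.3673, 0.0953]
tool_rot: [3.141, 0.0, 1.698]
force: [-0.0, -0.5, -3.9]
grip_width: 0.0325
```

move_arm(plan=[[0,0.04,0,0,0,0],[0,0,0,0,0,0]])

```text
clock: 15.4
position: [0.5334, 0.3675, 0.0953]
tool_rot: [3.142, 0.0, 1.698]
force: [-0.2, -0.4, -3.7]
grip_width: 0.0328
```

move_arm(plan=[[0,0.04,0,0,0,0],[0,0,0,0,0,0]])

```text
clock: 15.6
position: [0.5344, 0.3676, 0.0953]
tool_rot: [3.142, -0.0, 1.698]
force: [-0.1, -0.0, -4.6]
grip_width: 0.0328
```

```bash
python3 -c "
from h import *
st()"
```

```text
t 15.6 W [105.9   2.7  95.3] F along/lat/z [-0.06  0.   -4.56] M [-0.01  0.04  0.02] w 0.0328 [ 3.1415 -0.      1.6979]
```

move_arm(plan=[[0,0.04,0,0,0,0],[0,0,0,0,0,0]])

```text
clock: 15.8
position: [0.5354, 0.3677, 0.0953]
tool_rot: [3.142, 0.0, 1.698]
force: [0.3, -0.1, -4.5]
grip_width: 0.0326
```

move_arm(plan=[[0,0.04,0,0,0,0],[0,0,0,0,0,0]])

```text
clock: 16.0
position: [0.5364, 0.3679, 0.0953]
tool_rot: [3.142, 0.0, 1.698]
force: [0.2, 0.2, -5.2]
grip_width: 0.0329
```

```bash
python3 -c "
from h import *
st()"
```

```text
t 16.0 W [107.9   2.7  95.3] F along/lat/z [ 0.26  0.15 -5.16] M [-0.05 -0.02  0.01] w 0.0329 [3.1415 0.     1.6979]
```

move_arm(plan=[[0,0.04,0,0,0,0],[0,0,0,0,0,0]])

```text
clock: 16.2
position: [0.5374, 0.368, 0.0953]
tool_rot: [3.141, 0.0, 1.698]
force: [0.4, 0.3, -4.8]
grip_width: 0.033
```

```bash
python3 -c "
from h import *
st()
f=viewer.grab_frame('wrist'); cv2.imwrite('pics/w11.png',cv2.resize(f[130:300,250:500,::-1],None,fx=3,fy=3))
st()"
```

```text
t 16.2 W [108.9   2.7  95.3] F along/lat/z [ 0.4   0.29 -4.84] M [-0.04  0.01  0.02] w 0.033 [3.1415 0.     1.6979]
t 16.25 W [108.9   2.7  95.3] F along/lat/z [-0.07 -0.71 -4.82] M [-0.01 -0.01 -0.  ] w 0.0329 [3.1416 0.     1.6979]
```

View pics/w11.png

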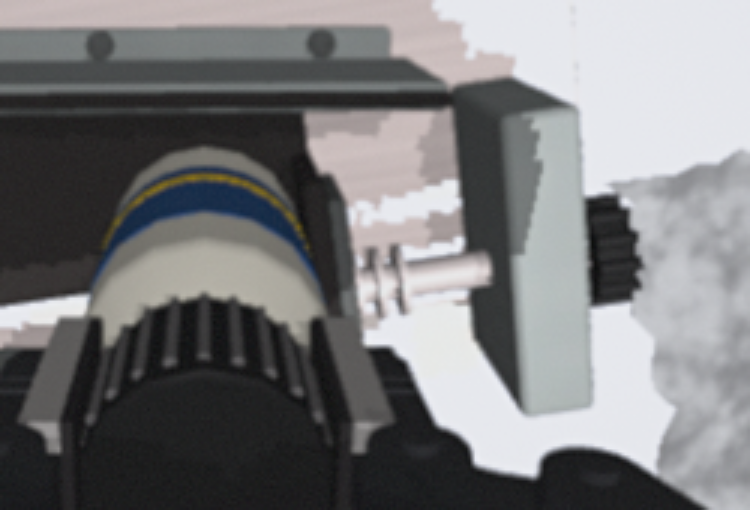

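move_arm(plan=[[0,0.04,0,0,0,0],[0,0,0,0,0,0]])

```text
clock: 16.45
position: [0.5382, 0.3681, 0.0953]
tool_rot: [-3.141, 0.0, 1.698]
force: [-1.8, -0.0, -4.5]
grip_width: 0.0328
```

```bash
python3 -c "
from h import *
st()"
```

```text
t 16.45 W [109.7   2.7  95.3] F along/lat/z [-1.75  0.19 -4.49] M [-0.03  0.28  0.02] w 0.0328 [-3.1412  0.      1.698 ]
```

move_arm(plan=[[0,0.04,0,0,0,0],[0,0,0,0,0,0]])

```text
clock: 16.65
position: [0.5389, 0.3683, 0.0952]
tool_rot: [-3.141, 0.0, 1.698]
force: [-3.7, -0.3, -3.3]
grip_width: 0.0326
```

```bash
python3 -c "
from h import *
st()"
```

```text
t 16.65 W [110.5   2.8  95.2] F along/lat/z [-3.72  0.15 -3.27] M [0.06 0.92 0.02] w 0.0326 [-3.1409  0.      1.6981]
```

move_arm(plan=[[0,0.04,0,0,0,0],[0,0,0,0,0,0]])

```text
clock: 16.85
position: [0.5398, 0.3684, 0.0952]
tool_rot: [-3.14, 0.0, 1.698]
force: [-5.2, -0.4, -2.8]
grip_width: 0.0329
```

```bash
python3 -c "
from h import *
st()"
```

```text
t 16.85 W [111.3   2.9  95.2] F along/lat/z [-5.19  0.22 -2.83] M [-0.01  1.44  0.01] w 0.0329 [-3.1405e+00  1.0000e-04  1.6982e+00]
```

move_arm(plan=[[0,0.04,0,0,0,0],[0,0,0,0,0,0]])

```text
clock: 17.05
position: [0.5404, 0.3685, 0.0951]
tool_rot: [-3.14, 0.0, 1.698]
force: [-6.1, -0.3, -1.7]
grip_width: 0.0328
```

```bash
python3 -c "
from h import *
st()"
```

```text
t 17.05 W [112.    2.9  95.1] F along/lat/z [-6.06  0.45 -1.65] M [-0.08  1.86  0.02] w 0.0328 [-3.1398e+00  1.0000e-04  1.6982e+00]
```

move_arm(plan=[[0,0.04,0,0,0,0],[0,0,0,0,0,0]])

```text
clock: 17.25
position: [0.5411, 0.3687, 0.0951]
tool_rot: [-3.139, 0.0, 1.698]
force: [-8.9, -1.3, 0.2]
grip_width: 0.0327
```

```bash
python3 -c "
from h import *
st()"
```

```text
t 17.25 W [112.7   2.9  95.1] F along/lat/z [-8.96 -0.19  0.22] M [-0.12  2.37  0.01] w 0.0327 [-3.1393e+00  1.0000e-04  1.6983e+00]
```

move_arm(plan=[[0,0.04,0,0,0,0],[0,0,0,0,0,0]])

```text
clock: 17.45
position: [0.5419, 0.3688, 0.095]
tool_rot: [-3.139, 0.0, 1.698]
force: [-9.4, -1.4, 1.1]
grip_width: 0.0327
```

```bash
python3 -c "
from h import *
st()"
```

```text
t 17.45 W [113.5   3.   95. ] F along/lat/z [-9.46 -0.17  1.1 ] M [-0.21  2.68 -0.03] w 0.0327 [-3.1388e+00  2.0000e-04  1.6983e+00]
```

move_arm(plan=[[0,0.04,0,0,0,0],[0,0,0,0,0,0],[0,0,0,0,0,0]])

```text
clock: 17.75
position: [0.5425, 0.3689, 0.0949]
tool_rot: [-3.138, 0.0, 1.699]
force: [-11.7, 0.0, 0.9]
grip_width: 0.033
```

```bash
python3 -c "
from h import *
st()
f=viewer.grab_frame('wrist'); cv2.imwrite('pics/w12.png',cv2.resize(f[130:300,250:500,::-1],None,fx=3,fy=3))
st()"
```

```text
t 17.75 W [114.1   3.   94.9] F along/lat/z [-11.6    1.53   0.89] M [-0.29  3.15  0.02] w 0.033 [-3.1381e+00  3.0000e-04  1.6985e+00]
t 17.8 W [114.1   3.   95. ] F along/lat/z [-11.72   0.33   1.48] M [-0.28  3.13  0.  ] w 0.0327 [-3.1381e+00  3.0000e-04  1.6985e+00]
```

View pics/w12.png

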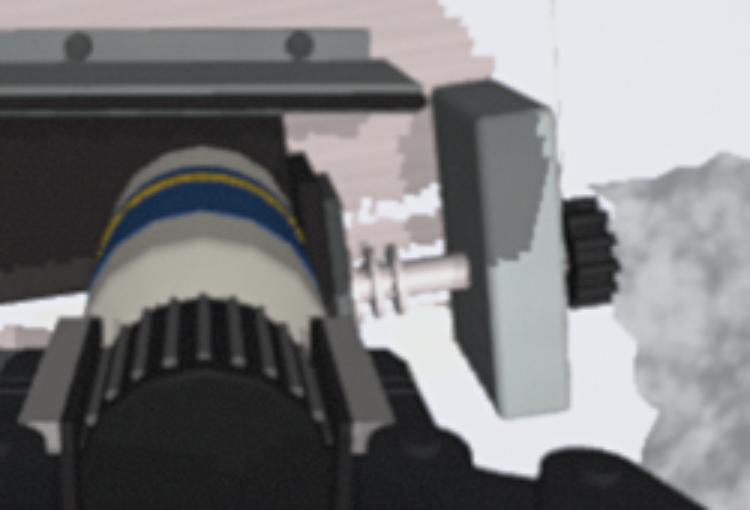

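move_arm(plan=[[0,0,0.02,0,0,0],[0,0,0,0,0,0]])

```text
clock: 18.0
position: [0.5426, 0.3689, 0.0948]
tool_rot: [-3.138, 0.0, 1.698]
force: [-13.3, -1.8, 5.2]
grip_width: 0.0329
```

```bash
python3 -c "
from h import *
st()"
```

```text
t 18.0 W [114.2   3.   94.8] F along/lat/z [-13.46  -0.07   5.2 ] M [-0.44  3.42 -0.01] w 0.0329 [-3.1383e+00  1.0000e-04  1.6984e+00]
```

move_arm(plan=[[0,0,0,0,0,0],[0,0,0,0,0,0],[0,0,0,0,0,0]], claw=0)

```text
clock: 18.3
position: [0.5444, 0.3689, 0.095]
tool_rot: [3.141, -0.0, 1.698]
force: [-4.0, -0.3, 1.4]
grip_width: 0.0427
```

```bash
python3 -c "
from h import *
st()
f=viewer.grab_frame('wrist'); cv2.imwrite('pics/w13.png',f[:,:,::-1])"
```

```text
t 18.3 W [115.9   2.8  95. ] F along/lat/z [-4.01  0.19  1.43] M [-0.14  0.92 -0.04] w 0.0427 [ 3.1413e+00 -2.0000e-04  1.6979e+00]
```

View pics/w13.png

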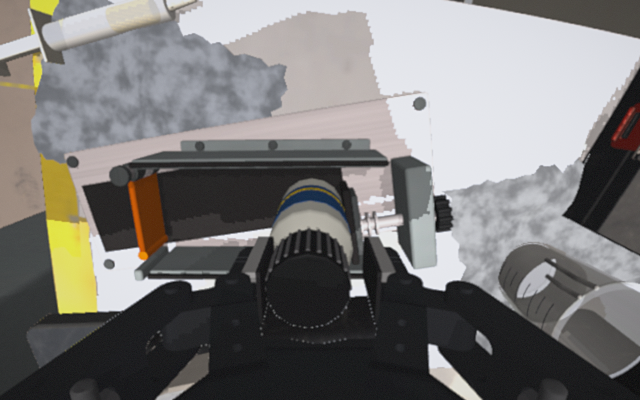

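move_arm(plan=[[0,0,0,0,0,0],[0,0,0,0,0,0],[0,0,0,0,0,0]], claw=-0.5)

```text
clock: 18.65
position: [0.5446, 0.3688, 0.0949]
tool_rot: [3.141, -0.0, 1.698]
force: [-0.4, -0.2, 0.1]
grip_width: 0.0639
```

```bash
python3 -c "
from h import *
st()
f=viewer.grab_frame('wrist'); cv2.imwrite('pics/w14.png',f[:,:,::-1])"
```

```text
t 18.65 W [116.2   2.6  94.9] F along/lat/z [-0.41 -0.19  0.07] M [0.01 0.03 0.02] w 0.0639 [ 3.1409 -0.      1.6978]
```

View pics/w14.png

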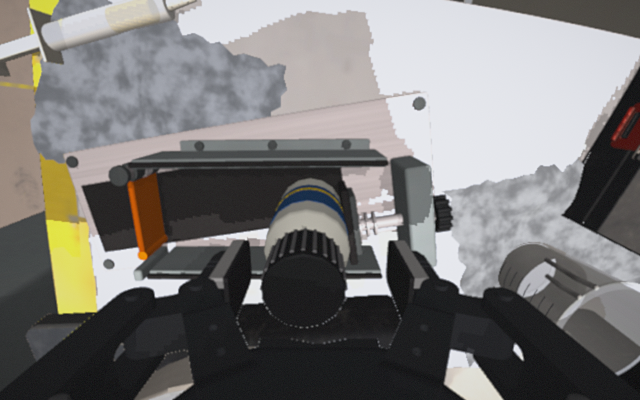

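move_arm(plan=[[0,-0.1,0,0,0,0],[0,-0.1,0,0,0,0],[0,0,0,0,0,0],[0,0,-0.3,0,0,0],[0,0,-0.6,0,0,0]], claw=-1)

```text
clock: 19.2
position: [0.5389, 0.3679, 0.1174]
tool_rot: [-3.14, 0.001, 1.698]
force: [0.5, -0.4, 0.5]
grip_width: 0.0852
```

move_arm(plan=[[0,0,-0.8,0,0,0],[0,0,-0.8,0,0,0],[0,0,-0.8,0,0,0],[0,0,-0.8,0,0,0],[0,0,-0.6,0,0,0]])

```text
clock: 19.7
position: [0.5397, 0.3684, 0.2149]
tool_rot: [3.14, -0.001, 1.698]
force: [0.5, -0.3, -0.1]
grip_width: 0.0853
```

```bash
python3 -c "
from h import *
st()
f=viewer.grab_frame('wrist'); cv2.imwrite('pics/w15.png',f[:,:,::-1])
i=viewer.camera_info('wrist');import json;json.dump({k:np.array(v).tolist() for k,v in i.items()},open('w15.json','w'))
f=viewer.grab_frame('scene'); cv2.imwrite('pics/s15.png',cv2.resize(f[130:260,180:370,::-1],None,fx=4,fy=4,interpolation=cv2.INTER_CUBIC))"
```

```text
t 19.7 W [111.3   2.8 214.9] F along/lat/z [ 0.42 -0.41 -0.15] M [ 0.02 -0.05  0.  ] w 0.0853 [ 3.1398e+00 -1.1000e-03  1.6978e+00]
```

View pics/w15.png

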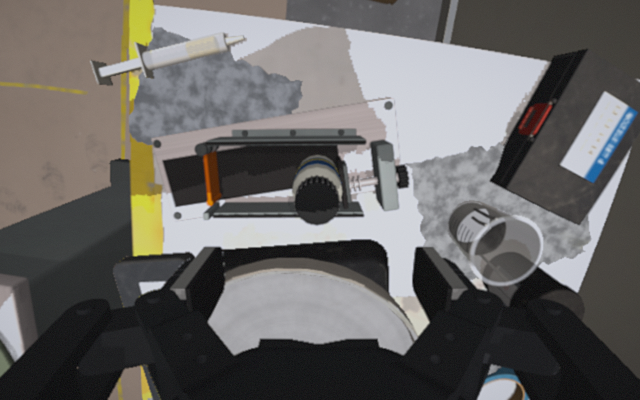

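View pics/s15.png

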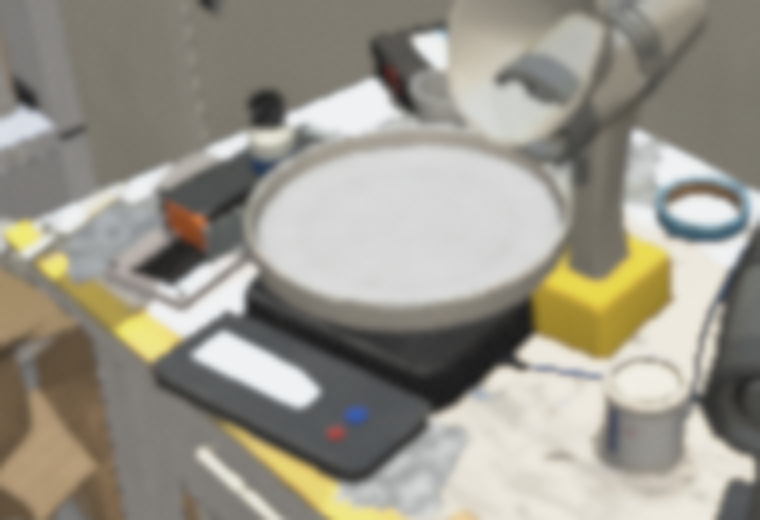

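```bash
python3 -c "
from h import *
import json
f=cv2.imread('pics/w15.png'); cv2.imwrite('pics/w15c.png',cv2.resize(f[125:235,270:420],None,fx=5,fy=5,interpolation=cv2.INTER_CUBIC))
i=json.load(open('w15.json'))
c,s=np.cos(.127),np.sin(.127)
for x in (108,111,114):
  for z in (.128,.016):
    print(x,z,proj([[(429.7+x*c-2.7*s)/1e3,(351.5+x*s+2.7*c)/1e3,z]],i).round(1))
"
```

```text
108 0.128 [[312. 201.]]
108 0.016 [[313.6 172.4]]
111 0.128 [[316. 201.]]
111 0.016 [[316.3 172.4]]
114 0.128 [[320. 201.]]
114 0.016 [[319.  172.4]]
```

View pics/w15c.png

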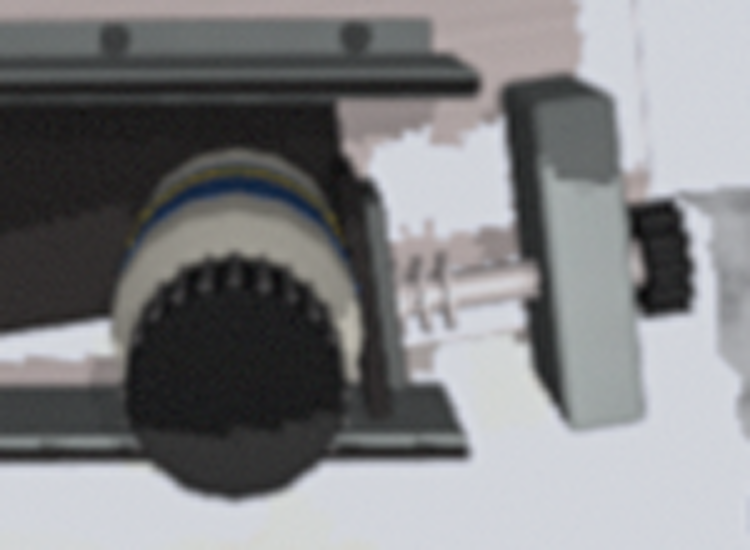

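```bash
python3 -c "
from h import *
print(workorder.job_done()); st()"
```

```text
the job is handed in; nothing more can be done
None
the job is handed in; nothing more can be done
```

The bottle is loaded and standing against the pad with the flap shut behind it, and I handed the job in at about 20 s. No verdict was reported.

**What I did:** I gripped the bottle by its cap and lifted it past the front of the balance. I set it low over the apron, about 4 mm above the plate, and slid it in along the walls so it pushed the flap open. The flap shut again by about x = 72 mm. The bottle first touched the pad with its axis at about 109 mm. I pressed on until the wrist read about 11.7 N along the cradle, held that for 0.3 s, set the bottle down still pressed and let go.

**Last checks:**
- **Position:** the final wrist picture puts the bottle upright at about x = 112 mm, y = 3 mm. That is about 2 mm beyond first contact, so it should still be bearing on the pad.
- **Clear of the robot:** the gripper is open and about 0.12 m above where it let go, with the wrist force back to about zero.
- **Sample tin:** it looks unmoved in the scene picture; I did not re-measure it.

**What disagreed or is uncertain:**
- **Plate and walls:** in the pictures the base plate and back stop sit about 0.15 rad turned from the walls and flap. I followed the walls and flap, and the positions of the pad and back stop fitted that line.
- **Pad force:** the force was read at the wrist, so it includes some friction on the plate. It peaked at 13.5 N while setting down, so the pad should have stayed under 16 N.
- **Flap:** I judged it shut by eye only.

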